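Load the soil tester behind its bifold guard

TASK

Push the guard's bifold door inward at its middle fold post until both panels are collapsed against the side, then take the large steel slotted mass from its stand and slide it sideways onto the tester's hanging stem, flat on top of the small brass mass, with its slot facing the opposite way to the brass one's slot. Let go of it, then draw the door shut again until its two panels stand in one line, leaving the tin, the jar and the dish alone.

Things in the scene. Friction and masses are not known exactly. Their poses are not given: they have to be found in the camera images.
- tester: White load tester, fixed, with an open-topped guard. Origin on the bench, middle of the door opening; x points level into the guard (turned 37 to 55 degrees left of straight away from the robot), y along the door to its hinge side. Floor plate 10 mm. Clear side walls at y = +-164 mm and back wall at x = 205 mm, 6 mm thick, tops 130 mm above the bench; no roof.
- beam_end (a point): Middle of the front end of the beam above the stem: tester frame x = 92, y = -40 mm, 198 mm above the bench. The beam, 24 mm wide, underside 185 mm and top 211 mm above the bench, runs back from here to a column 34 mm wide (x 177 to 207 mm, 223 mm high).
- stem (a point): On the axis of the rigid vertical stem (8 mm thick) at the top of its round foot (40 mm across, 7 mm thick), 85 mm above the bench; tester frame x = 100, y = -40 mm. The stem runs up to the beam, so masses go on only sideways, and the gripper must lean back towards the door, about 40 to 45 degrees from vertical.
- door (a joint): Angle of the hinge-side panel, rad: 0 = both panels in one line across the opening (tester plane x = 0), rising as the fold goes into the guard, stop at 1.40 = collapsed. Two equal panels, 8 mm thick, 150 mm between hinge axes, tops 130 mm above the bench. No spring: it stays where it is left; 1 to 2 N at the fold moves it.
- door_hinge (a point): Axis of the hinge joining the door to the guard's side: tester frame x = 0, y = 150 mm, 130 mm above the bench.
- fold_post: Teal round post with a turning sleeve, 16 mm thick, on the fold axis, from 14 mm (origin, at its foot) to 175 mm above the bench: its top 45 mm stand above the panels and can be pushed there from any side without the panels pinching the fingers. Tester frame x = 150 sin(angle), y = 150 - 150 cos(angle) mm.
- lead_post: Orange post with a turning sleeve, 16 mm thick, on the door's leading edge, from 14 mm (origin, at its foot) to 175 mm above the bench, 45 mm above the panels. It runs along the track, tester frame x = 0, y = 150 - 300 cos(angle) mm; pushed along it away from the hinge side (a few N, most near the end) it shuts the door.
- large_mass: Loose steel slotted mass, about 0.4 kg: disc 70 mm across and 16 mm thick with two flats 60 mm apart for gripping (at its own y = +-30 mm, each 36 mm long along x). Slot 16 mm wide from 6 mm behind the centre out through its own +x edge, widening to 22 mm at the mouth. Origin at the centre of its underside, z up. It lies flat on the stand at the start.
- large_mouth (a point): Point in the mouth of the large mass's slot, 32 mm from the centre along its own +x, 8 mm above the underside.
- small_mass: Loose brass slotted mass already on the stem's foot: disc 48 mm across, 14 mm thick (top 99 mm above the bench), with a slot 15 mm wide that opens through its own +x edge. Origin at the centre of its underside. The slot opens towards the door, up to 12 degrees to either side. It is to stay on the foot.
- small_mouth (a point): Point in the mouth of the small mass's slot, 22 mm from the centre along its own +x, 7 mm above the underside.
- mass_stand: Stand fixed to the bench: black disc 84 mm across, 8 mm high, with an aluminium pillar 34 mm thick, top 50 mm above the bench. Origin on the bench under its axis.
- soil_tin: Bystander: loose aluminium tin with lid, 69 mm across, 52 mm high; origin at the centre of its underside.
- sample_jar: Bystander: loose amber jar, 56 mm across, 80 mm high; origin at the centre of its underside.
- culture_dish: Bystander: loose pale round dish, 90 mm across, 16 mm high; origin at the centre of its underside.
There are look-alikes about, which are no part of the job. Of the things that look like the large_mass, the smallest one is meant.

How it is judged (in metres and radians):
On the way, in this order (a step that is already met when the one before it is completed fails the run):
1. the door is being pushed inward by the robot at its fold post (value of joint door above 0.5 rad and (contact force between fold_post and the fingers above 0.2 N or contact force between fold_post and the arm above 0.2 N)).
2. the door is collapsed against the hinge side (angle above 1.2 rad) (value of joint door above 1.2 rad), for 0.1 s.
3. the large mass is lifted off its stand while the door is open (height (world z) of large_mass above 0.065 m and value of joint door above 1 rad), for 0.2 s.
4. the large mass is on the stem, flat on the small one, slots opposed, let go, the door still open (horizontal distance between large_mass and stem below 0.008 m and height (world z) of large_mass between 0.095 and 0.103 m and angle between each of large_mass, small_mass's own z axis and vertical below 0.08 rad and x of large_mouth in the frame of small_mass below -0.021 m and horizontal distance between small_mass and stem below 0.009 m and height (world z) of small_mass below 0.089 m and contact force between large_mass and the fingers below 0.1 N and value of joint door above 1 rad), for 0.2 s.
5. the door is shut again (value of joint door below 0.15 rad), for 0.2 s.
At the end, for the whole second after the job is handed in: Large mass on the stem (within 8 mm of its axis), flat on the small mass (underside 95-103 mm high), slot within about 45 degrees of opposite to the small one's; small mass still on the foot (within 9 mm of the axis); both at rest; door shut (below 0.15 rad) (horizontal distance between large_mass and stem below 0.008 m and height (world z) of large_mass between 0.095 and 0.103 m and angle between each of large_mass, small_mass's own z axis and vertical below 0.08 rad and x of large_mouth in the frame of small_mass below -0.021 m and horizontal distance between small_mass and stem below 0.009 m and height (world z) of small_mass below 0.089 m and value of joint door below 0.15 rad and linear speed of each of large_mass, small_mass below 0.02 m/s); the robot touches nothing.
It fails at once if a bystander (tin, jar or dish) is moved more than 25 mm (distance of any of soil_tin, sample_jar, culture_dish from where it was at the start of the episode above 0.025 m).
It fails at once if the small mass comes off the foot (distance of small_mass from where it was at the start of the episode above 0.025 m).
It fails at once if the large mass is dropped (height (world z) of large_mass below 0.035 m).
It also fails if it takes over 72 s, if anything falls off the work surface, if the arm or the gripper's body presses on something with over 40 N, if the wrist force passes 120 N, or if a joint passes its speed limit or range.

ROBOT

A 6-joint arm with a two-finger parallel gripper is mounted at the origin on the work surface. World frame = base frame: x ahead of the robot, y to its left, z up, the work surface at z = 0. Lengths are in mm, angles in rad, forces in N, time in s.
With the tool pointing down it reaches from about 225 to 725 mm from the base axis. Payload 3.1 kg.
Tool frame: the origin (TCP) lies midway between the tips of the shut fingers; the grasp point (between the pads) lies 19 mm behind it; z points along the fingers, y is the direction in which the jaws open and shut (so a half turn about z gives the same grasp; the last joint's range is limited). The gripper opens to 85 mm and grips with 20 to 120 N. Pads are 22 mm wide; open, the fingers measure 114 mm over their backs; the gripper's body (76 mm by 85 mm) begins 54 mm behind the grasp point. The pads swing forward as they close: fully open they stand 13 mm farther back than shut.
Start: joints at [-1.431, 0.048, 0.099, 1.622, 0, 1.443], TCP at [138.905, -506.283, 231.312] pointing down, gripper open.
Joint ranges: [-2.91, 2.91], [-0.99, 1.94], [-1.21, 1.42], [-2.12, 2.29], [-1.49, 1.47], [-3.14, 3.14]. Speed limits (rad/s): [2.79, 2.79, 3.14, 3.14, 3.14, 3.14].

INTERFACE

Orientations are given as [roll, pitch, yaw] about the fixed x, y, z axes, in that order (R = Rz(yaw) Ry(pitch) Rx(roll)).
In Python, from station import state, camera, get_calibration, job_done gives the robot as it stands.
- The arm moves only by the tool play_rows, never from a script. Its argument "motion" is a list that holds one entry, the list of rows, each a list of 4 numbers: the shift along the tool's x, y, z in m, then the turn about the tool's z in degrees. In form: [[[tx, ty, tz, turn], ...]]. A call has 1 to 8 rows; each row is the pose to reach, as a shift and turn from the pose commanded when the call began, along the tool's axes at that moment; what a row does not reach only later rows make up. A row lasts 1/10 s, in which the tool goes at most 50 mm and 8.59 degrees, less where a joint would pass 70% of its speed; a pose out of reach is approached as far as the arm can. A call with a gripper value outside its range is refused whole. "grip" is the gripper's target within -1 to 1 (fully open at 1, half-way at 0, shut at -1), set as the call begins (left out, the last holds). The fingers move at their own pace and stop on an object; "force" is the grip in N (left out, the last holds). Time passes only in rows, so rows that repeat a pose let the fingers close. It gives the time, the measured TCP pose, the force and the opening at its end, in the units of the state.
- state(): the state, without advancing time (a new reading comes with each control period).
- camera(name): name is "scene" or "top"; returns the picture (400x640x3 uint8, blue, green, red); there is no depth.
- get_calibration(name): a dict with "K" (3x3 intrinsics, pixels), "k1" (the pictures are not rectified: a ray, as slopes to the right and down, at radius r is drawn at 1 + k1 r^2 times it, then the intrinsics apply), "R" (3x3) and "t" (3): a world point X has camera coordinates R X + t. Camera axes: x right, y down, z forward; pixel columns grow to the right and rows downward; lengths in mm; the calibration is good to about 2 mm. A picture is of the moment at which its call begins. get_calibration takes no time and is no camera call.
- job_done(): hands the job in, once; it reports no verdict.
The state is a dict: "time_s": time; "qpos": joint angles; "joint_velocities": joint speeds; "tau": joint torques, N m; "position": TCP position; "orientation": TCP orientation; "force": force on the tool from outside, world axes, zero at the start; "torque": the same for the moment, N m; "gripper_width": finger opening in mm.
Only numpy, scipy, OpenCV 4.12 (cv2) and the standard library are available. Lean on these libraries where they do the work, as an engineer would, in place of code of your own. Each camera call takes 0.05 s, during which the arm holds its last target.

## Working session

There is one attempt and no reset: what is moved stays moved. The work goes in short steps, Python scripts to look and compute and a tool call to move; the robot and the scene stay as the last step left them, time stands still between calls to the robot, and variables do not carry over. Pictures are saved under pics/ and viewed, and the job is handed in when it is done.

Besides the shell and the picture viewer there is one more tool, called after ">>>" as name(argument=value, ...), one argument or row to a line, values as JSON. play_rows: Moves the arm, as the interface text tells. Its arguments: {"type":"object","properties":{"motion":{"type":"array","items":{"type":"array","items":{"type":"array","items":{"type":"number"}}}},"grip":{"type":"number"},"force":{"type":"number"}},"required":["motion"]}

```bash
ls; mkdir -p pics; python3 - <<'E'
from station import *
import cv2
for n in ("scene","top"):
    im=camera(n); cv2.imwrite(f"pics/{n}0.png",im)
    c=get_calibration(n); print(n,c)
print(state())
E
```

```text
pics
scene {'K': array([[490.42075994,   0.        , 322.52837241],
       [  0.        , 490.42075994, 207.20183809],
       [  0.        ,   0.        ,   1.        ]]), 'k1': 0.008692364285856439, 'R': array([[-0.16706855,  0.98594288,  0.0021768 ],
       [ 0.59225565,  0.10212266, -0.79925228],
       [-0.7882394 , -0.1322407 , -0.60099172]]), 't': array([ 167.85291124, -173.61517206, 1700.97537045])}
top {'K': array([[443.60176074,   0.        , 321.28047739],
       [  0.        , 443.60176074, 198.32671035],
       [  0.        ,   0.        ,   1.        ]]), 'k1': 0.037818890053136184, 'R': array([[ 0.01130436, -0.99980705, -0.01606473],
       [-0.98426206, -0.0082923 , -0.17652033],
       [ 0.17635306,  0.01780735, -0.98416589]]), 't': array([ -59.66417783,  520.07762159, 1307.58370103])}
{'time_s': 0.1, 'qpos': array([-1.43080799e+00,  4.86891335e-02,  9.77358012e-02,  1.62199030e+00,
       -7.42583640e-06,  1.44299665e+00]), 'joint_velocities': array([-0.0001778 , -0.0033035 ,  0.00237641,  0.00306511,  0.00136778,
       -0.00092747]), 'tau': array([ 2.85920229e-03, -3.39852262e+01,  3.20935285e+01,  1.58063747e-02,
       -5.46197668e-05, -3.79223820e-06]), 'position': array([ 138.82226623, -505.73930916,  230.21835393]), 'orientation': array([-3.13946191e+00, -2.66313476e-04,  2.67787736e-01]), 'force': array([-0.38990534, -0.61994188, -0.67188757]), 'torque': array([ 0.0126503 , -0.01453677,  0.01202003]), 'gripper_width': 85.29552513546182}
```

View pics/scene0.png

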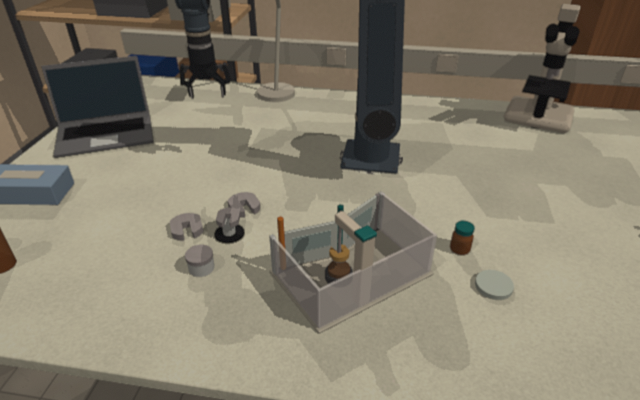

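View pics/top0.png

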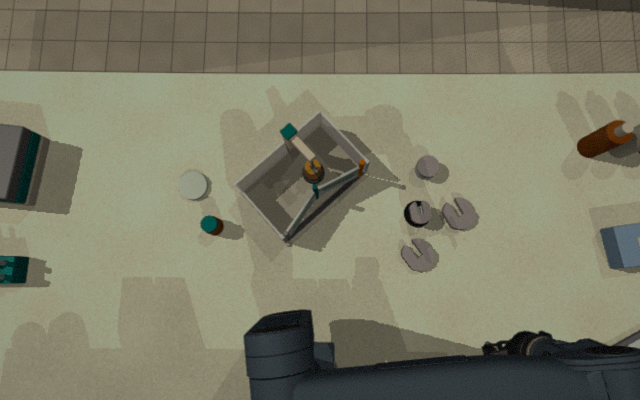

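```bash
cat > h.py <<'E'
import numpy as np, cv2
from station import *
def proj(n,X):
    c=get_calibration(n); X=np.atleast_2d(np.array(X,float)); p=X@c['R'].T+c['t']; s=p[:,:2]/p[:,2:]
    s=s*(1+c['k1']*(s**2).sum(1,keepdims=True)); return s*c['K'][0,0]+c['K'][:2,2]
def ray(n,uv):
    c=get_calibration(n); d=(np.array(uv,float)-c['K'][:2,2])/c['K'][0,0]; s=d.copy()
    for _ in range(20): s=d/(1+c['k1']*(s@s))
    return -c['R'].T@c['t'], c['R'].T@np.array([s[0],s[1],1])
def at(n,uv,z):
    o,d=ray(n,uv); return o+d*(z-o[2])/d[2]
def tri(a,b):
    (o1,d1),(o2,d2)=ray('scene',a),ray('top',b)
    k=np.linalg.lstsq(np.c_[d1,-d2],o2-o1,rcond=None)[0]; p,q=o1+k[0]*d1,o2+k[1]*d2
    return (p+q)/2,np.linalg.norm(p-q)
def crop(n,f,x0,x1,y0,y1,s):
    im=cv2.imread(f); cv2.imwrite(n,cv2.resize(im[y0:y1,x0:x1],None,fx=s,fy=s,interpolation=cv2.INTER_CUBIC))
E
python3 - <<'E'
from h import *
crop('pics/t0a.png','pics/top0.png',225,385,105,255,5/1.28)
crop('pics/t0b.png','pics/top0.png',390,490,145,280,4.4)
crop('pics/s0a.png','pics/scene0.png',155,445,185,335,2.75)
E
```

```text
(no output)
```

View pics/t0a.png

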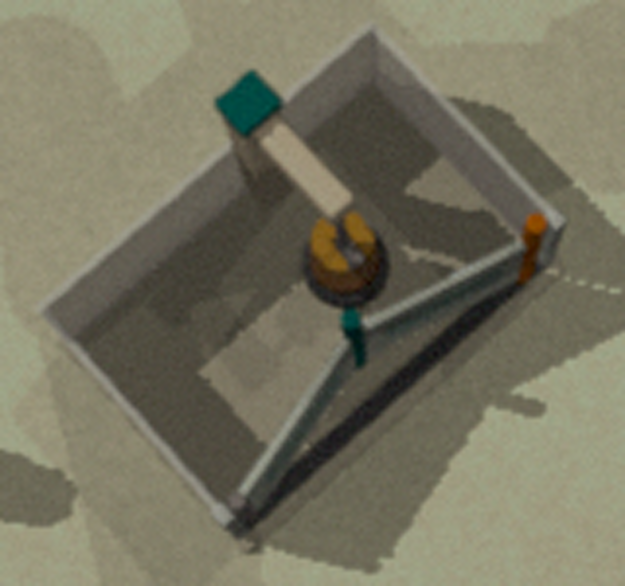

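View pics/t0b.png

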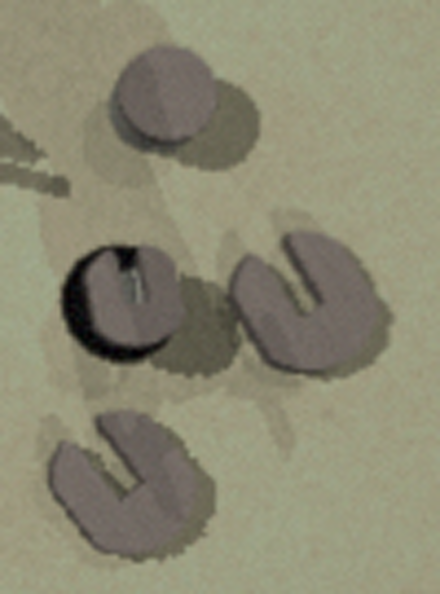

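View pics/s0a.png

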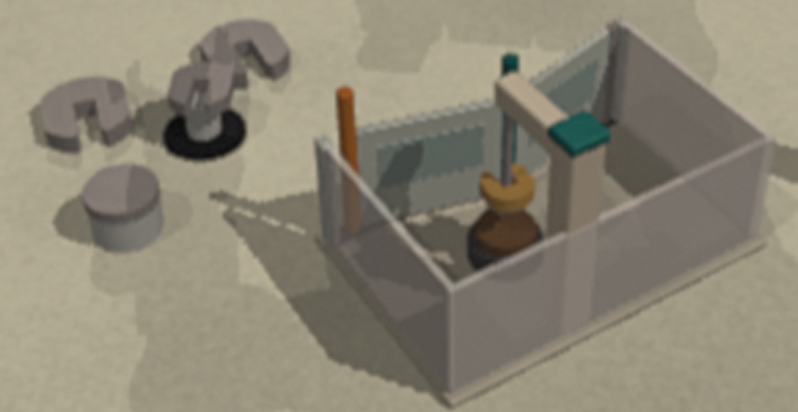

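```bash
cat > fit.py <<'E'
from h import *
from scipy.optimize import least_squares
s=3.90625
def T(p): return (225+p[0]/s-.5+.5/s,105+p[1]/s-.5+.5/s)
def S(p): return (155+p[0]/2.75-.5+.18,185+p[1]/2.75-.5+.18)
tp=[((375,30),(208,-164,130)),((45,310),(208,164,130)),((340,200),(92,-40,211)),((248,103),(192,-40,223))]
sp=[((450,287),(208,-164,130)),((766,142),(208,164,130)),((579,133),(192,-40,223)),((513,87),(92,-40,205))]
def w(p,X):
    c,q=np.cos(p[2]),np.sin(p[2]); X=np.array(X,float)
    return np.c_[p[0]+c*X[:,0]-q*X[:,1],p[1]+q*X[:,0]+c*X[:,1],X[:,2]]
def res(p):
    a=proj('top',w(p,[x for _,x in tp]))-np.array([T(u) for u,_ in tp])
    b=proj('scene',w(p,[x for _,x in sp]))-np.array([S(u) for u,_ in sp])
    return np.r_[a.ravel(),b.ravel()]
if __name__=='__main__':
    r=least_squares(res,[500,0,.8],x_scale=[1,1,.01]); print(r.x,np.degrees(r.x[2])); print(r.fun.reshape(-1,2).round(1))
    np.save('pose.npy',r.x)
    im={n:cv2.imread(f'pics/{n}0.png') for n in('top','scene')}
    pts=[(0,150,130),(208,-164,130),(208,164,130),(0,-164,130),(0,164,130),(100,-40,85),(100,-40,99),(100,-40,185),(92,-40,211),(192,-40,223)]
    for n in im:
        for u in proj(n,w(r.x,pts)):
            print(n,u.round(1))
    print(w(r.x,[(100,-40,85),(0,150,130)]))
    sm,e=None,0
    # posts
    print(tri(S((510,58)),T((350,315))),tri(S((345,92)),T((537,220))))
E
python3 fit.py
```

```text
[506.44290371 -66.42616107   0.74029519] 42.41578983292657
[[-1.3 -2.2]
 [-1.8 -1.4]
 [ 1.4  2.5]
 [ 0.4 -0.4]
 [ 0.8  1.7]
 [ 2.5 -0.5]
 [-0.5 -1.3]
 [-3.5 -2.4]]
top [285.3 233. ]
top [319.3 110.1]
top [234.4 182.6]
top [367.1 160.8]
top [281.6 236.3]
top [312.7 167.5]
top [312.6 166.4]
top [311.5 158.7]
top [313.  158.3]
top [288.5 130.6]
scene [377.  194.7]
scene [319.1 290.8]
scene [435.7 235.8]
scene [271.9 236.3]
scene [381.2 193.1]
scene [338.6 255.3]
scene [338.7 250.9]
scene [339.6 222.7]
scene [337.8 211.8]
scene [364.7 231.7]
[[607.25008699 -28.5063536   85.        ]
 [405.26702338  44.31426171 130.        ]]
(array([533.52986272, -37.15844421, 177.68077379]), np.float64(0.3152649140631091)) (array([ 603.81995735, -168.92135855,  176.87115406]), np.float64(1.1154027092232661))
```

```bash
python3 - <<'E'
from h import *
crop('pics/t0c.png','pics/top0.png',275,375,105,180,8)
crop('pics/s0c.png','pics/scene0.png',310,390,190,265,8)
crop('pics/s0d.png','pics/scene0.png',265,445,185,330,4)
E
```

```text
(no output)
```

View pics/t0c.png

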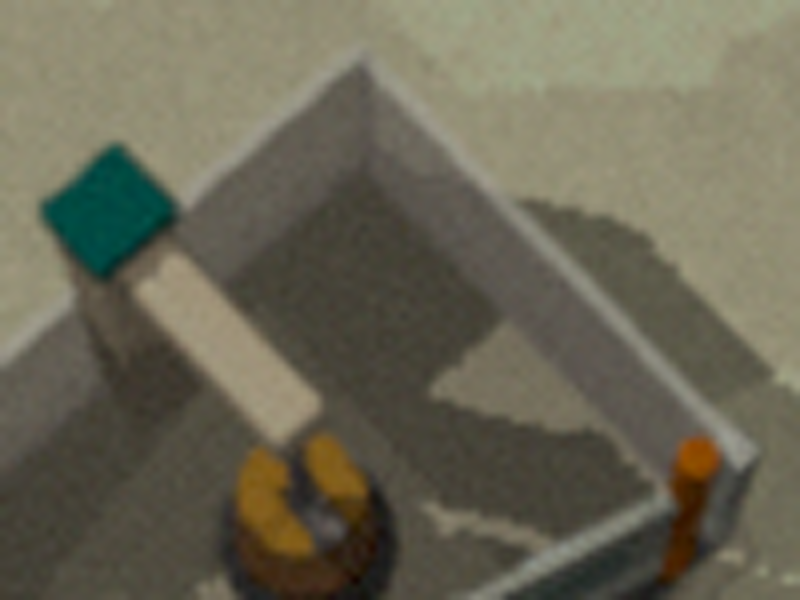

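View pics/s0c.png

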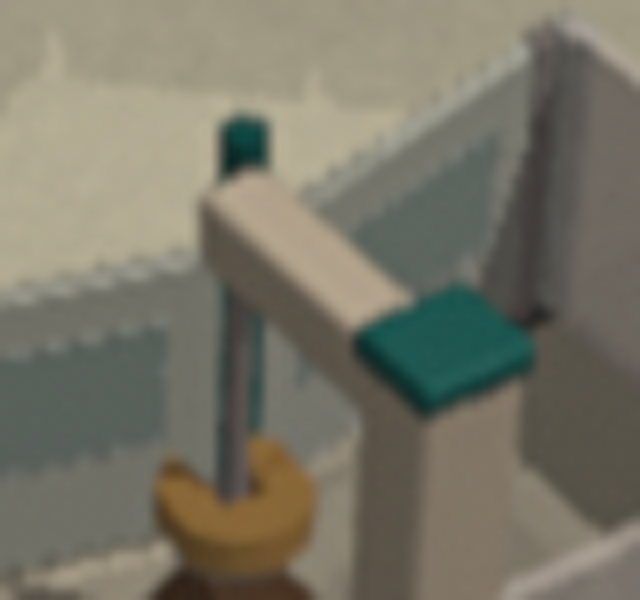

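View pics/s0d.png

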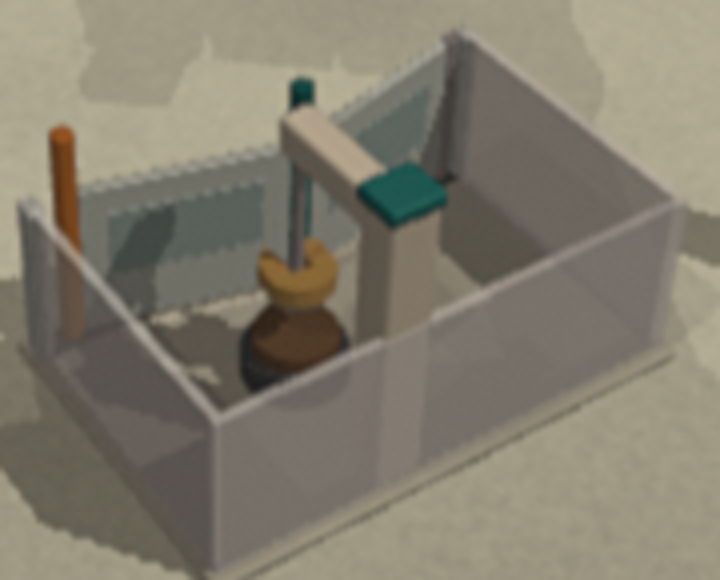

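```bash
cat > fit2.py <<'E'
from fit import w
from h import *
from scipy.optimize import least_squares
def C(p,x0,y0,s): return (x0+(p[0]+.5)/s-.5,y0+(p[1]+.5)/s-.5)
t8=lambda p:C(p,275,105,8); s8=lambda p:C(p,310,190,8); s4=lambda p:C(p,265,185,4); t4=lambda p:C(p,225,105,3.90625)
tp=[(t8((362,48)),(208,-167,130)),(t4((42,312)),(208,167,130)),(t8((285,446)),(92,-28,211)),(t8((323,404)),(92,-52,211)),(t8((109,211)),(192,-40,223)),
 (t4((351,315)),'f'),(t8((699,458)),'l')]
sp=[(s4((216,420)),(208,-167,130)),(s4((680,200)),(208,167,130)),(s8((447,347)),(192,-40,223)),(s8((204,204)),(92,-52,211)),(s8((246,170)),(92,-28,211)),(s8((246,124)),'f'),(s4((62,132)),'l')]
def m(x,a):
    if x=='f': return (150*np.sin(a),150-150*np.cos(a),175)
    if x=='l': return (0,150-300*np.cos(a),175)
    return x
def res(p):
    a=proj('top',w(p,[m(x,p[3]) for _,x in tp]))-np.array([u for u,_ in tp])
    b=proj('scene',w(p,[m(x,p[3]) for _,x in sp]))-np.array([u for u,_ in sp])
    return np.r_[a.ravel(),b.ravel()]
if __name__=='__main__':
    r=least_squares(res,[500,-60,.75,.3],x_scale=[1,1,.01,.01],loss='soft_l1'); print(r.x,np.degrees(r.x[2])); print(r.fun.reshape(-1,2).round(1))
    np.save('pose.npy',r.x)
    print(w(r.x,[(100,-40,85),(0,150,130),m('f',r.x[3]),m('l',r.x[3])]).round(1))
E
python3 fit2.py
```

```text
[ 5.07204385e+02 -6.85639318e+01  7.54589659e-01  2.73060727e-01] 43.2348027211609
[[-0.3 -1.2]
 [-1.3 -0.2]
 [-0.1  0.8]
 [ 1.7  0.2]
 [ 0.2 -0.1]
 [-0.3  0.4]
 [ 0.2 -0.1]
 [ 0.   2. ]
 [ 1.3 -0.2]
 [-0.6 -1.4]
 [-2.  -1.4]
 [ 1.5 -0.7]
 [ 0.   1.5]
 [-0.4  0.7]]
[[ 607.5  -29.2   85. ]
 [ 404.5   40.7  130. ]
 [ 532.9  -36.8  175. ]
 [ 602.3 -169.7  175. ]]
```

>>> play_rows(
  motion=[
    [[0,0,-0.02,8],[0,0,-0.04,16],[0,0,-0.04,16]],
  ],
)

```text
time_s: 0.4
position: [139.1, -507.3, 273.7]
orientation: [3.137, -0.001, -0.011]
force: [-0.3, -1.2, -0.6]
gripper_width: 85.1
```

>>> play_rows(
  motion=[
    [[0.012,0.043,0,0],[0.024,0.086,0,0],[0.036,0.129,0,0],[0.048,0.172,0,0],[0.06,0.215,0,0],[0.072,0.258,0,0],[0.084,0.301,0,0]],
  ],
)

```text
time_s: 1.1
position: [204.9, -755.1, 250.3]
orientation: [3.113, -0.008, -0.008]
force: [4.5, -28.2, 27.0]
gripper_width: 85.6
```

```bash
python3 - <<'E'
from station import *
s=state()
for k in s: print(k,s[k])
E
```

```text
time_s 1.1
qpos [-1.39228959  0.97540469  1.42017005  1.98572756  0.00203495  1.75742783]
joint_velocities [0.02115645 0.4772842  0.0478923  0.02416482 0.00169642 0.02047804]
tau [ 8.79787188e-01 -2.40134436e+01  6.21109056e+01  4.31731537e+00
 -1.05378251e-01 -1.20602045e-02]
position [ 204.86813716 -755.07419854  250.26557889]
orientation [ 3.11265351 -0.00753369 -0.0079854 ]
force [  4.50522725 -28.17151257  27.02808989]
torque [-2.23973104 -0.3879954  -0.03142687]
gripper_width 85.64501214492697
```

>>> play_rows(
  motion=[
    [[0.012,0.043,0,0],[0.024,0.086,0,0],[0.024,0.086,0,0],[0.024,0.086,0,0]],
  ],
)

```text
time_s: 1.5
position: [214.3, -790.7, 228.6]
orientation: [3.059, -0.021, -0.01]
force: [0.3, 0.0, 0.4]
gripper_width: 85.2
```

```bash
python3 - <<'E'
from station import *
s=state()
for k in s: print(k,s[k])
E
```

```text
time_s 1.5
qpos [-1.38983254  1.00445332  1.41897444  1.90008589  0.00502372  1.76236279]
joint_velocities [ 0.00161983 -0.02584365  0.02371442 -0.01082087  0.00127575  0.00667565]
tau [-3.37965251e-02 -6.02203989e+01  2.86941701e+01 -8.07237737e-01
  1.99379388e-02 -6.75651288e-03]
position [ 214.29357555 -790.71093086  228.63818466]
orientation [ 3.05886174 -0.02112366 -0.00951414]
force [0.29573606 0.01906748 0.40114965]
torque [ 0.08442591  0.00629647 -0.01427133]
gripper_width 85.24198134149198
```

>>> play_rows(
  motion=[
    [[-0.012,-0.043,0,0],[-0.024,-0.086,0,0],[-0.036,-0.129,0,0],[-0.048,-0.172,0,0],[-0.048,-0.172,0,0]],
  ],
)

```text
time_s: 2.0
position: [171.3, -630.3, 218.0]
orientation: [3.053, -0.022, -0.01]
force: [0.2, -0.1, 2.2]
gripper_width: 85.5
```

```bash
python3 - <<'E'
from station import *
s=state()
for k in ('qpos','position','orientation'): print(k,s[k])
E
```

```text
qpos [-1.41138255  0.28283798  0.3337145   1.53069916  0.00681189  1.74117981]
position [ 171.27259337 -630.29809748  217.95195087]
orientation [ 3.05307302 -0.0220915  -0.0096812 ]
```

>>> play_rows(
  motion=[
    [[-0.012,-0.044,-0.004,0],[-0.024,-0.088,-0.008,0],[-0.036,-0.132,-0.012,0],[-0.048,-0.176,-0.016,0],[-0.06,-0.22,-0.02,0],[-0.072,-0.264,-0.024,0],[-0.084,-0.308,-0.028,0],[-0.096,-0.352,-0.032,0]],
  ],
)

```text
time_s: 2.8
position: [79.0, -275.2, 217.8]
orientation: [3.053, -0.021, -0.009]
force: [-1.2, 0.9, 0.0]
gripper_width: 85.8
```

```bash
cat > st.py <<'E'
from station import *
import json
s=state()
d={k:[float(x) for x in s[k]] for k in ('qpos','position','orientation','joint_velocities','force')}
open('log.jsonl','a').write(json.dumps(d)+'\n')
import numpy as np
for k in d: print(k,np.round(d[k],3))
from scipy.spatial.transform import Rotation as R
z=R.from_euler('xyz',d['orientation']).as_matrix(); print('tool z',z[:,2].round(3),'tilt',round(float(np.arccos(-z[2,2])),3),'az',np.degrees(np.arctan2(z[1,2],z[0,2])).round(1), s['time_s'])
E
python3 st.py
```

```text
qpos [-1.547 -0.7   -0.496  1.685  0.018  1.605]
position [  79.023 -275.247  217.809]
orientation [ 3.053 -0.021 -0.009]
joint_velocities [-0.358 -1.302 -0.674  0.616  0.026 -0.352]
force [-1.222  0.925  0.022]
tool z [ 0.02  -0.088 -0.996] tilt 0.091 az -77.2 2.8
```

>>> play_rows(
  motion=[
    [[-0.008,-0.03,-0.002,0],[-0.016,-0.06,-0.004,0],[-0.024,-0.09,-0.006,0],[-0.032,-0.12,-0.008,0],[-0.032,-0.12,-0.008,0]],
  ],
)

```text
time_s: 3.3
position: [52.4, -169.7, 220.2]
orientation: [3.075, -0.018, -0.012]
force: [0.2, 0.1, 0.6]
gripper_width: 85.4
```

```bash
python3 st.py
```

```text
qpos [-1.707 -0.99  -0.603  1.894  0.026  1.448]
position [  52.442 -169.653  220.189]
orientation [ 3.075 -0.018 -0.012]
joint_velocities [ 0.024 -0.    -0.002 -0.069  0.01   0.023]
force [0.239 0.052 0.595]
tool z [ 0.017 -0.067 -0.998] tilt 0.069 az -76.0 3.3
```

>>> play_rows(
  motion=[
    [[-0.008,-0.04,0,0],[-0.016,-0.08,0,0],[-0.024,-0.12,0,0],[-0.032,-0.16,0,0],[-0.032,-0.16,0,0]],
  ],
)

```text
time_s: 3.8
position: [77.9, -117.4, 258.0]
orientation: [3.113, 0.005, -0.013]
force: [0.7, -0.1, -0.5]
gripper_width: 85.3
```

```bash
python3 st.py
```

```text
qpos [-1.459 -0.99  -0.517  2.016 -0.008  1.695]
position [  77.867 -117.434  257.969]
orientation [ 3.113  0.005 -0.013]
joint_velocities [ 0.882 -0.     0.114  0.104 -0.062  0.862]
force [ 0.653 -0.07  -0.516]
tool z [-0.005 -0.028 -1.   ] tilt 0.029 az -100.4 3.8
```

```bash
cat > go.py <<'E'
import sys
from h import *
from scipy.spatial.transform import Rotation as R
P=np.load('pose.npy')
def tw(x,y):
    c,q=np.cos(P[2]),np.sin(P[2]); return np.array([P[0]+c*x-q*y,P[1]+q*x+c*y])
def yawof(M): return np.degrees(np.arctan2(M[1,0],M[0,0]))
def rel(t,yaw=None):
    s=state(); M=R.from_euler('xyz',s['orientation']).as_matrix()
    d=M.T@(np.array(t)-s['position'])/1000
    turn=0 if yaw is None else (yawof(M)-yaw+180)%360-180
    return d.round(4),round(float(turn),1)
E
python3 - <<'E'
from go import *
for t,(n) in (((607,-30,85),'stem'),):pass
for a in (.27,.5,.8,1.1,1.3,1.4):
    f=np.array([150*np.sin(a),150-150*np.cos(a)]); tg=np.array([np.cos(a),np.sin(a)])
    print(a,tw(*(f-19*tg)).round(0),np.degrees(P[2]+a).round(0))
print('pre',tw(-40,-5).round(0), rel((*tw(-40,-5),230),58))
E
```

```text
0.27 [523. -53.] 59.0
0.5 [541. -24.] 72.0
0.8 [554.  19.] 89.0
1.1 [554.  64.] 106.0
1.3 [546.  94.] 118.0
1.4 [540. 108.] 123.0
pre [ 481. -100.] (array([ 0.4035, -0.0237,  0.0254]), -58.7)
```

>>> play_rows(
  motion=[
    [[0.05,-0.003,0.003,-7],[0.1,-0.006,0.006,-14],[0.15,-0.009,0.009,-22],[0.2,-0.012,0.012,-29],[0.25,-0.015,0.015,-37],[0.3,-0.018,0.018,-44],[0.35,-0.021,0.021,-51],[0.4,-0.024,0.025,-58]],
  ],
  grip=-1,
)

```text
time_s: 4.6
position: [427.7, -99.6, 235.3]
orientation: [3.126, 0.021, 1.008]
force: [0.1, -0.7, 0.6]
gripper_width: -0.1
```

```bash
python3 st.py; python3 - <<'E'
from go import *
print(rel((*tw(-40,-5),230),58));print(rel((*tw(-5,-5),140),58))
E
```

```text
qpos [-0.364 -0.183 -0.112  1.631 -0.024  1.769]
position [427.741 -99.56  235.293]
orientation [3.126 0.021 1.008]
joint_velocities [ 0.505  1.238  0.954 -0.291 -0.01  -0.696]
force [ 0.107 -0.714  0.63 ]
tool z [ 0.002 -0.026 -1.   ] tilt 0.026 az -86.6 4.6
(array([0.0287, 0.0454, 0.0054]), -0.2)
(array([0.0645, 0.0528, 0.0948]), -0.2)
```

>>> play_rows(
  motion=[
    [[0,0,0,0],[0,0,0,0]],
  ],
)

```text
time_s: 4.8
position: [425.2, -100.1, 233.4]
orientation: [3.133, 0.023, 1.002]
force: [-0.6, 0.1, -0.3]
gripper_width: -0.1
```

```bash
python3 st.py; python3 - <<'E'
from go import *
print(rel((*tw(-10,-5),225),58));print(rel((*tw(-10,-5),141),58))
E
```

```text
qpos [-0.367 -0.182 -0.115  1.634 -0.024  1.772]
position [ 425.165 -100.099  233.431]
orientation [3.133 0.023 1.002]
joint_velocities [-0.027 -0.074 -0.018  0.021 -0.003  0.001]
force [-0.57   0.108 -0.324]
tool z [-0.005 -0.024 -1.   ] tilt 0.024 az -101.1 4.8
(array([0.06  , 0.0545, 0.0076]), -0.6)
(array([0.0619, 0.0537, 0.0915]), -0.6)
```

>>> play_rows(
  motion=[
    [[0.02,0.018,0.03,0],[0.042,0.036,0.06,0],[0.062,0.054,0.091,0],[0.062,0.054,0.091,0]],
  ],
)

```text
time_s: 5.2
position: [501.5, -78.8, 138.3]
orientation: [3.137, 0.023, 1.001]
force: [-0.9, 1.1, -1.3]
gripper_width: -0.1
```

```bash
python3 st.py; python3 - <<'E'
from go import *
s=state(); c,q=np.cos(P[2]),np.sin(P[2]); d=s['position'][:2]-P[:2]; print('tester',c*d[0]+q*d[1],-q*d[0]+c*d[1])
for a in (.27,.4,.55,.7,.85,1.0,1.15,1.3,1.36,1.4):
    f=np.array([150*np.sin(a),150-150*np.cos(a)]); tg=np.array([np.cos(a),np.sin(a)])
    print(a,rel((*tw(*(f-18*tg)),141),np.degrees(P[2]+a)))
E
```

```text
qpos [-0.273  0.007 -0.128  1.438 -0.024  1.868]
position [501.483 -78.797 138.28 ]
orientation [3.137 0.023 1.001]
joint_velocities [-0.02  -0.062  0.032  0.094 -0.023 -0.018]
force [-0.932  1.139 -1.331]
tool z [-0.008 -0.022 -1.   ] tilt 0.024 az -110.7 5.2
tester -11.177993614436813 -3.536752740076834
0.27 (array([ 0.0338,  0.0042, -0.0035]), -1.4)
0.4 (array([ 0.0534,  0.0048, -0.0039]), -8.8)
0.55 (array([ 0.0759,  0.0023, -0.0045]), -17.4)
0.7 (array([ 0.0978, -0.0035, -0.005 ]), -26.0)
0.85 (array([ 0.1185, -0.0125, -0.0055]), -34.6)
1.0 (array([ 0.1377, -0.0245, -0.006 ]), -43.2)
1.15 (array([ 0.1549, -0.0392, -0.0065]), -51.8)
1.3 (array([ 0.1696, -0.0564, -0.0069]), -60.4)
1.36 (array([ 0.1748, -0.0638, -0.0071]), -63.8)
1.4 (array([ 0.178 , -0.069 , -0.0072]), -66.1)
```

>>> play_rows(
  motion=[
    [[0.017,0.003,-0.002,-1],[0.034,0.004,-0.003,-2],[0.044,0.005,-0.004,-6],[0.054,0.005,-0.004,-9],[0.065,0.004,-0.004,-14],[0.076,0.002,-0.005,-18],[0.087,0,-0.005,-22],[0.098,-0.004,-0.005,-26]],
  ],
)

```text
time_s: 6.0
position: [552.6, 3.4, 148.1]
orientation: [3.138, 0.026, 1.455]
force: [0.2, -2.3, 1.1]
gripper_width: -0.0
```

```bash
python3 st.py; python3 - <<'E'
from go import *
cv2.imwrite('pics/top1.png',camera('top'));cv2.imwrite('pics/scene1.png',camera('scene'))
crop('pics/t1a.png','pics/top1.png',215,395,85,255,3.5)
E
```

```text
qpos [-0.1    0.115  0.005  1.458 -0.026  1.587]
position [552.571   3.448 148.101]
orientation [3.138 0.026 1.455]
joint_velocities [ 0.213  0.069  0.072  0.004  0.002 -0.481]
force [ 0.238 -2.266  1.138]
tool z [ 0.001 -0.026 -1.   ] tilt 0.026 az -88.6 6.0
```

View pics/t1a.png

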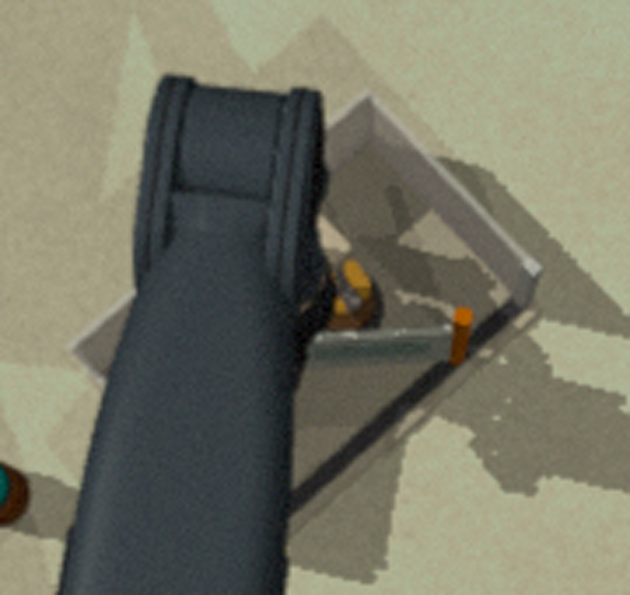

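```bash
python3 - <<'E'
from go import *
for a in (.7,.85,1.0,1.15,1.25,1.35,1.4,1.43):
    f=np.array([150*np.sin(a),150-150*np.cos(a)]); tg=np.array([np.cos(a),np.sin(a)])
    print(a,rel((*tw(*(f-18*tg)),143),np.degrees(P[2]+a)))
E
```

```text
0.7 (array([ 0.0004, -0.0012,  0.0046]), -0.0)
0.85 (array([ 0.023 , -0.0002,  0.0041]), -8.6)
1.0 (array([ 0.0455, -0.0026,  0.0035]), -17.2)
1.15 (array([ 0.0674, -0.0083,  0.003 ]), -25.8)
1.25 (array([ 0.0814, -0.0139,  0.0026]), -31.5)
1.35 (array([ 0.0948, -0.0209,  0.0023]), -37.3)
1.4 (array([ 0.1012, -0.0249,  0.0021]), -40.1)
1.43 (array([ 0.1049, -0.0275,  0.0021]), -41.8)
```

>>> play_rows(
  motion=[
    [[0.012,-0.001,0.004,-4],[0.023,0,0.004,-8],[0.034,-0.001,0.004,-13],[0.045,-0.003,0.004,-17],[0.057,-0.005,0.004,-21],[0.067,-0.008,0.003,-26],[0.081,-0.014,0.003,-31],[0.093,-0.02,0.003,-36]],
  ],
)

```text
time_s: 6.9
position: [544.0, 98.3, 141.8]
orientation: [-3.13, 0.022, 2.083]
force: [0.5, -1.6, 2.5]
gripper_width: 0.3
```

```bash
python3 st.py; python3 - <<'E'
from go import *
cv2.imwrite('pics/top2.png',camera('top'));cv2.imwrite('pics/scene2.png',camera('scene'))
crop('pics/s2a.png','pics/scene2.png',235,455,165,335,3.5)
E
```

```text
qpos [ 7.200e-02  1.220e-01  1.000e-03  1.451e+00 -2.500e-02  1.131e+00]
position [543.981  98.325 141.791]
orientation [-3.13   0.022  2.083]
joint_velocities [ 0.234 -0.059 -0.066 -0.006 -0.003 -0.636]
force [ 0.48  -1.623  2.495]
tool z [ 0.    -0.025 -1.   ] tilt 0.025 az -89.8 6.9
```

View pics/s2a.png

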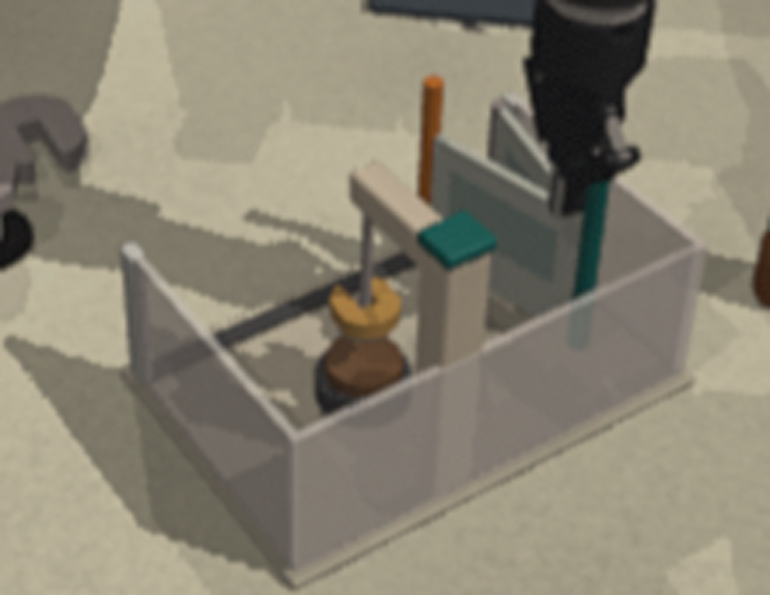

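>>> play_rows(
  motion=[
    [[0.004,-0.002,0,-2],[0.008,-0.004,0,-4],[0.008,-0.004,0,-4],[0.008,-0.004,0,-4]],
  ],
)

```text
time_s: 7.4
position: [535.4, 104.3, 138.3]
orientation: [-3.124, 0.016, 2.152]
force: [-0.1, -0.8, -1.3]
gripper_width: -0.3
```

```bash
python3 st.py; python3 - <<'E'
from go import *
cv2.imwrite('pics/top3.png',camera('top'));cv2.imwrite('pics/scene3.png',camera('scene'))
crop('pics/s3a.png','pics/scene3.png',235,455,165,335,3.5)
E
```

```text
qpos [ 0.083  0.111 -0.018  1.449 -0.023  1.073]
position [535.425 104.29  138.35 ]
orientation [-3.124  0.016  2.152]
joint_velocities [ 0.004  0.01   0.003 -0.004  0.001 -0.002]
force [-0.14  -0.844 -1.318]
tool z [-0.006 -0.023 -1.   ] tilt 0.024 az -105.0 7.4
```

View pics/s3a.png

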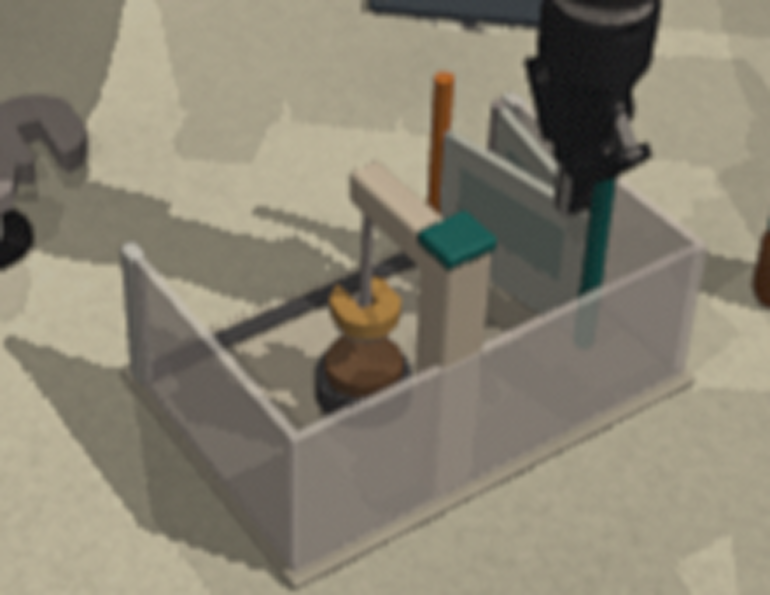

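```bash
python3 - <<'E'
from go import *
from fit2 import m
from fit import w
print('obs',235+443.5/3.5-.36,165+78.5/3.5-.36)
for a in (1.2,1.25,1.3,1.35,1.4): print(a,proj('scene',w(P,[m('l',a)])).round(1))
# triple check stem: at top of brass
print(proj('scene',w(P,[(100,-40,99),(100,-40,170)]))*1, 'crop', (proj('scene',w(P,[(100,-40,99),(100,-40,170)]))-[235,165]+.36)*3.5)
crop('pics/m_t.png','pics/top0.png',395,440,190,235,13)
crop('pics/m_s.png','pics/scene0.png',205,255,190,250,10)
E
```

```text
obs 361.3542857142857 187.0685714285714
1.2 [[342.7 193.7]]
1.25 [[347.3 191.9]]
1.3 [[351.9 190.1]]
1.35 [[356.5 188.2]]
1.4 [[361.1 186.4]]
[[338.41481691 250.94829987]
 [339.08456842 227.84318119]] crop [[363.21185919 302.07904955]
 [365.55598948 221.21113418]]
```

View pics/m_t.png

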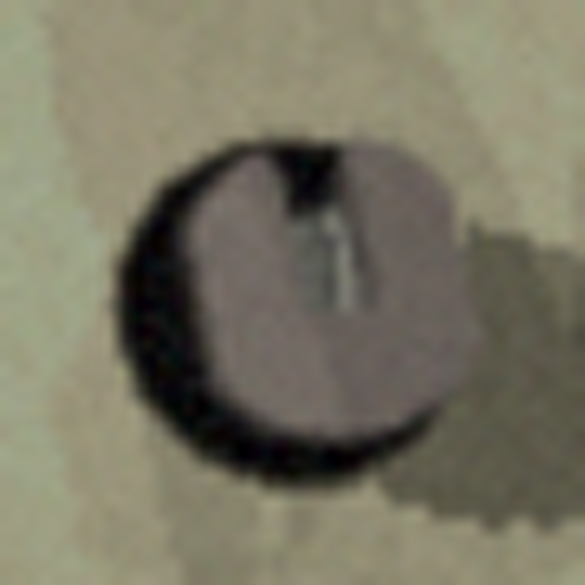

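View pics/m_s.png

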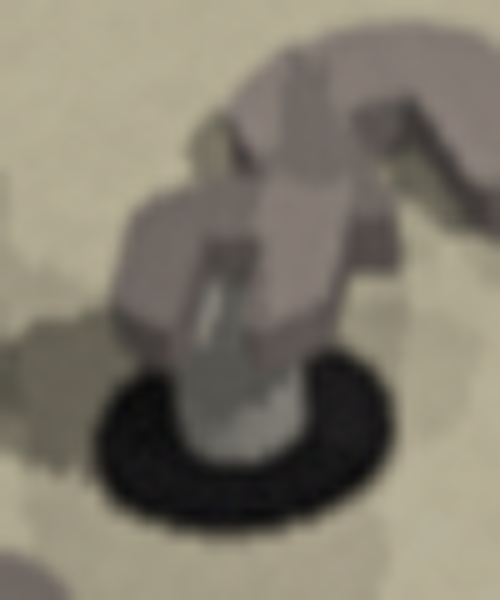

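```bash
cat > mass.py <<'E'
from h import *
def outline(x,y,az,z):
    # top outline
    th=np.linspace(0,2*np.pi,200); p=np.c_[35*np.cos(th),35*np.sin(th)]
    p[:,1]=p[:,1].clip(-30,30)
    p=[q for q in p if not(q[0]>0 and abs(q[1])<9)]
    i=[k for k in range(len(p)) if p[k][0]>0 and p[k][1]>0][0]
    p=p[i:]+p[:i]
    p=np.array(p+[(32,-11),(22,-8),(-6,-8),(-6,8),(22,8),(32,11)])
    c,s=np.cos(az),np.sin(az)
    return np.c_[x+c*p[:,0]-s*p[:,1],y+s*p[:,0]+c*p[:,1],np.full(len(p),z)]
def over(f,cam,poses,box,sc,out):
    x0,x1,y0,y1=box; im=cv2.imread(f); im=cv2.resize(im[y0:y1,x0:x1],None,fx=sc,fy=sc,interpolation=cv2.INTER_CUBIC)
    for P,col in poses:
        u=(proj(cam,P)-[x0,y0]+.5)*sc-.5
        cv2.polylines(im,[np.round(u).astype(int)],True,col,1)
    cv2.imwrite(out,im)
E
python3 - <<'E'
from mass import *
im=cv2.imread('pics/top0.png')
f=lambda u:(395+u[0]/13-.46,190+u[1]/13-.46)
print([at('top',f(u),66).round(1) for u in ((337,297),(203,300),(475,325),(335,437),(312,160),(320,310))],'base',at('top',f((300,315)),8).round(1))
c=at('top',f((337,297)),66)
az=np.radians(10)
over('pics/top0.png','top',[(outline(c[0],c[1],az,66),(0,255,0))],(395,440,190,235),13,'pics/ov1.png')
E
```

```text
[array([ 477.1, -350.1,   66. ]), array([ 476.1, -319.6,   66. ]), array([ 470.9, -381.2,   66. ]), array([ 444.9, -348.7,   66. ]), array([ 508.8, -345.3,   66. ]), array([ 474. , -346.1,   66. ])] base [ 481.3 -353.2    8. ]
```

View pics/ov1.png

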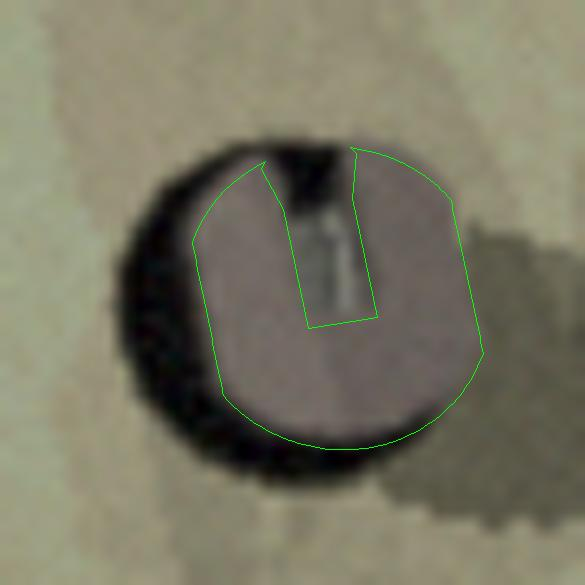

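```bash
python3 - <<'E'
from mass import *
x,y,az=479.5,-349.3,np.radians(9.5)
over('pics/top0.png','top',[(outline(x,y,az,66),(0,255,0))],(395,440,190,235),13,'pics/ov1.png')
over('pics/scene0.png','scene',[(outline(x,y,az,66),(0,255,0)),(outline(x,y,az,50),(255,0,0))],(205,255,190,250),10,'pics/ov2.png')
a=cv2.imread('pics/ov1.png');b=cv2.imread('pics/ov2.png');o=np.zeros((600,1085,3),np.uint8);o[:585,:585]=a;o[:,585:]=b[:600];cv2.imwrite('pics/ov3.png',cv2.resize(o,None,fx=.73,fy=.73))
E
```

```text
(no output)
```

View pics/ov3.png

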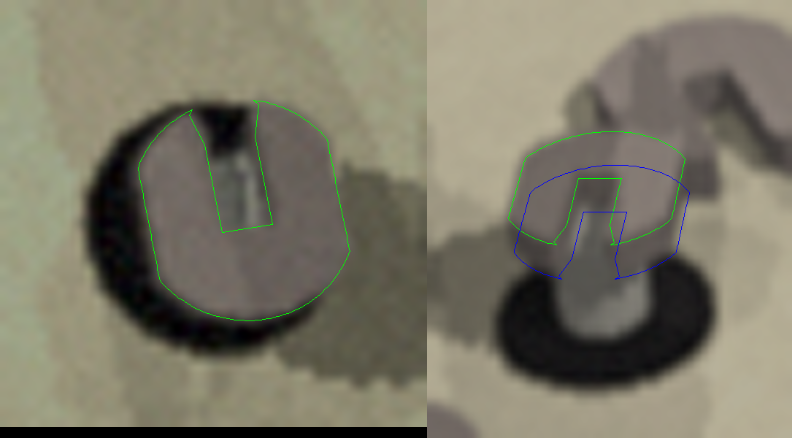

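>>> play_rows(
  motion=[
    [[-0.004,0,-0.03,0],[-0.005,0,-0.07,0],[-0.005,0,-0.11,0],[-0.005,0,-0.11,0]],
  ],
  grip=1,
)

```text
time_s: 7.9
position: [542.1, 103.1, 255.5]
orientation: [-3.134, 0.022, 2.152]
force: [0.6, 0.1, 0.6]
gripper_width: 58.1
```

```bash
python3 st.py; python3 - <<'E'
from go import *
print(rel((440,-60,250),150),rel((479.5,-349.3,200),189.5))
E
```

```text
qpos [ 0.08   0.124  0.228  1.671 -0.023  1.069]
position [542.097 103.15  255.459]
orientation [-3.134  0.022  2.152]
joint_velocities [ 0.001  0.021 -0.095 -0.054  0.001  0.   ]
force [0.593 0.139 0.612]
tool z [ 0.006 -0.022 -1.   ] tilt 0.023 az -75.5 7.9
(array([-0.0802, -0.1748,  0.0085]), -26.7) (array([-0.3425, -0.3002,  0.0652]), -66.2)
```

>>> play_rows(
  motion=[
    [[-0.033,-0.029,0,-6],[-0.066,-0.058,0,-12],[-0.1,-0.088,0,-19],[-0.133,-0.117,0,-25],[-0.167,-0.146,0,-32],[-0.2,-0.175,0,-38],[-0.233,-0.204,0.005,-45],[-0.266,-0.233,0.01,-51]],
  ],
)

```text
time_s: 8.7
position: [490.0, -249.2, 246.4]
orientation: [-3.118, -0.004, 3.047]
force: [0.8, -0.5, -0.6]
gripper_width: 85.4
```

```bash
python3 st.py; python3 - <<'E'
from go import *
print(rel((479.5,-349.3,180),189.5))
E
```

```text
qpos [-0.579  0.111  0.196  1.648 -0.023 -0.485]
position [ 490.003 -249.225  246.355]
orientation [-3.118 -0.004  3.047]
joint_velocities [-0.75   0.309  0.243 -0.079  0.01  -1.772]
force [ 0.83  -0.489 -0.566]
tool z [-0.006 -0.023 -1.   ] tilt 0.024 az -104.3 8.7
(array([ 0.0007, -0.099 ,  0.0687]), -14.9)
```

>>> play_rows(
  motion=[
    [[0,-0.03,0.02,-6],[0,-0.06,0.04,-12],[0.001,-0.075,0.06,-13],[0.001,-0.075,0.06,-13],[0.001,-0.075,0.06,-13]],
  ],
)

```text
time_s: 9.2
position: [481.2, -322.8, 187.8]
orientation: [-3.121, -0.01, -3.015]
force: [0.6, 0.1, 0.9]
gripper_width: 85.4
```

```bash
python3 st.py; python3 - <<'E'
from go import *
print(rel((479.5,-349.3,95),189.5),rel((479.5,-349.3,33),189.5))
E
```

```text
qpos [-0.695  0.178  0.154  1.539 -0.021 -0.822]
position [ 481.196 -322.792  187.808]
orientation [-3.121 -0.01  -3.015]
joint_velocities [ 0.023 -0.028  0.032  0.004  0.001 -0.003]
force [0.597 0.087 0.911]
tool z [-0.008 -0.021 -1.   ] tilt 0.023 az -109.5 9.2
(array([ 0.0041, -0.0242,  0.0934]), -2.2) (array([ 0.0035, -0.023 ,  0.1553]), -2.2)
```

>>> play_rows(
  motion=[
    [[0.002,-0.012,0.03,-1],[0.004,-0.024,0.06,-2],[0.004,-0.024,0.09,-2],[0.004,-0.024,0.09,-2]],
  ],
)

```text
time_s: 9.6
position: [478.5, -346.7, 95.5]
orientation: [-3.126, -0.014, -2.978]
force: [-1.4, 1.2, 0.2]
gripper_width: 85.7
```

```bash
python3 st.py; python3 - <<'E'
from go import *
print(rel((479.5,-349.3,33),189.5))
cv2.imwrite('pics/top4.png',camera('top'));cv2.imwrite('pics/scene4.png',camera('scene'))
crop('pics/s4a.png','pics/scene4.png',160,320,130,280,4)
E
```

```text
qpos [-0.729  0.229  0.029  1.368 -0.021 -0.893]
position [ 478.468 -346.74    95.516]
orientation [-3.126 -0.014 -2.978]
joint_velocities [ 0.004 -0.032  0.07   0.048 -0.    -0.002]
force [-1.437  1.186  0.22 ]
tool z [-0.012 -0.018 -1.   ] tilt 0.021 az -123.2 9.6
(array([-0.0015, -0.0017,  0.0625]), -0.1)
```

View pics/s4a.png

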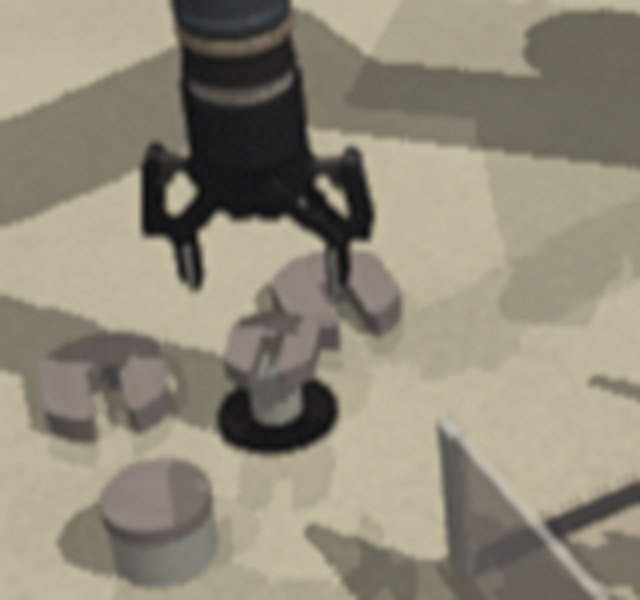

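>>> play_rows(
  motion=[
    [[-0.001,-0.002,0.025,0],[-0.001,-0.002,0.05,0],[-0.001,-0.002,0.061,0],[-0.001,-0.002,0.061,0]],
  ],
)

```text
time_s: 10.1
position: [481.3, -352.4, 38.6]
orientation: [-3.12, -0.01, -2.978]
force: [-0.2, -0.9, 0.4]
gripper_width: 85.3
```

>>> play_rows(
  motion=[
    [[0,0,0,0],[0,0,0,0],[0,0,0,0],[0,0,0,0],[0,0,0,0],[0,0,0,0]],
  ],
  grip=-1,
  force=50,
)

```text
time_s: 10.7
position: [482.8, -353.9, 41.3]
orientation: [-3.116, -0.006, -2.979]
force: [-0.8, 2.2, 6.7]
gripper_width: 59.0
```

```bash
python3 st.py; python3 - <<'E'
from go import *
cv2.imwrite('pics/scene5.png',camera('scene'))
crop('pics/s5a.png','pics/scene5.png',160,320,130,280,4)
E
```

```text
qpos [-0.734  0.264 -0.04   1.252 -0.021 -0.897]
position [ 482.812 -353.932   41.258]
orientation [-3.116 -0.006 -2.979]
joint_velocities [-0.003  0.001 -0.003  0.    -0.001 -0.001]
force [-0.769  2.214  6.733]
tool z [-0.002 -0.026 -1.   ] tilt 0.026 az -94.6 10.7
```

View pics/s5a.png

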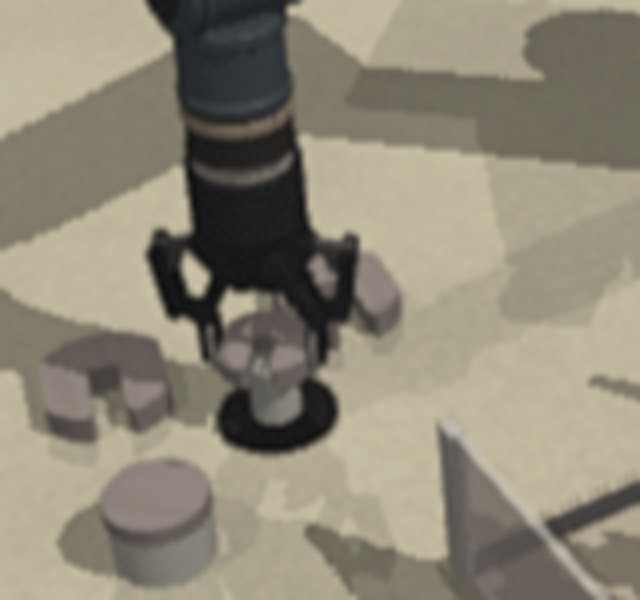

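>>> play_rows(
  motion=[
    [[0,0,-0.02,0],[0,0,-0.04,0],[0,0,-0.06,-7],[0,0,-0.06,-14],[0,0,-0.06,-21],[0,0,-0.06,-28],[0,0,-0.06,-34],[0,0,-0.06,-34]],
  ],
)

```text
time_s: 11.55
position: [481.1, -351.3, 97.5]
orientation: [-3.13, -0.021, -2.386]
force: [0.2, 1.0, -3.4]
gripper_width: 59.2
```

```bash
python3 st.py; python3 - <<'E'
from go import *
cv2.imwrite('pics/scene6.png',camera('scene'))
crop('pics/s6a.png','pics/scene6.png',160,320,130,280,4)
E
```

```text
qpos [-0.732  0.233  0.038  1.366 -0.022 -1.488]
position [ 481.106 -351.338   97.548]
orientation [-3.13  -0.021 -2.386]
joint_velocities [-0.001 -0.001  0.003  0.002  0.001  0.075]
force [ 0.214  1.031 -3.429]
tool z [-0.007 -0.023 -1.   ] tilt 0.024 az -107.7 11.55
```

View pics/s6a.png

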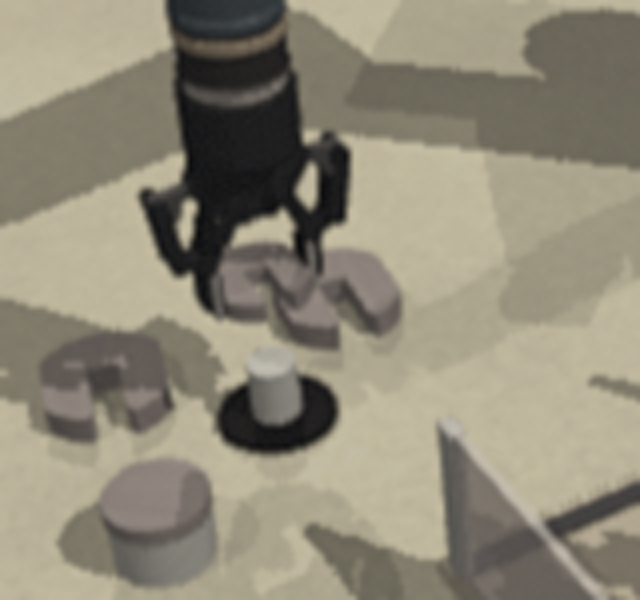

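>>> play_rows(
  motion=[
    [[0,0,0.025,0],[0,0,0.045,0],[0,0,0.056,0],[0,0,0.057,0],[0,0,0.057,0]],
  ],
)

```text
time_s: 12.1
position: [481.3, -353.1, 41.4]
orientation: [-3.128, -0.02, -2.387]
force: [-0.6, -0.3, -3.0]
gripper_width: 59.0
```

>>> play_rows(
  motion=[
    [[0,0,0,0],[0,0,0,0],[0,0,0,0],[0,0,0,0],[0,0,-0.03,0],[0,0,-0.07,0],[0,0,-0.12,0],[0,0,-0.17,0]],
  ],
  grip=1,
)

```text
time_s: 12.9
position: [481.9, -348.6, 212.8]
orientation: [-3.129, -0.02, -2.386]
force: [-0.2, -0.7, -0.2]
gripper_width: 85.3
```

```bash
python3 st.py
```

```text
qpos [-0.728  0.219  0.25   1.592 -0.021 -1.484]
position [ 481.887 -348.569  212.777]
orientation [-3.129 -0.02  -2.386]
joint_velocities [ 0.017  0.023  1.044  0.989 -0.     0.017]
force [-0.174 -0.663 -0.192]
tool z [-0.006 -0.023 -1.   ] tilt 0.024 az -105.6 12.9
```

```bash
python3 - <<'E'
from go import *
print(rel((427,495,290)))
cv2.imwrite('pics/top7.png',camera('top'));cv2.imwrite('pics/scene7.png',camera('scene'))
E
```

```text
(array([-0.537 ,  0.6503, -0.0962]), 0.0)
```

>>> play_rows(
  motion=[
    [[-0.031,0.038,-0.01,0],[-0.062,0.076,-0.02,0],[-0.093,0.114,-0.03,0],[-0.124,0.152,-0.04,0],[-0.155,0.19,-0.05,0],[-0.186,0.228,-0.055,0],[-0.217,0.266,-0.06,0],[-0.248,0.304,-0.06,0]],
  ],
)

```text
time_s: 13.8
position: [454.6, 45.5, 263.6]
orientation: [-3.126, -0.018, -2.386]
force: [0.3, -0.3, 0.7]
gripper_width: 85.3
```

>>> play_rows(
  motion=[
    [[-0.031,0.038,0,0],[-0.062,0.076,0,0],[-0.093,0.114,0,0],[-0.124,0.152,0,0],[-0.155,0.19,0,0],[-0.186,0.228,0,0],[-0.217,0.266,0,0],[-0.248,0.304,0,0]],
  ],
)

```text
time_s: 14.6
position: [425.9, 437.0, 253.5]
orientation: [-3.128, -0.019, -2.385]
force: [0.6, 0.3, 0.5]
gripper_width: 85.6
```

```bash
python3 st.py; python3 - <<'E'
from go import *
print(rel((427,495,290)))
E
```

```text
qpos [ 0.696  0.31   0.441  1.721 -0.015 -0.06 ]
position [425.876 437.023 253.514]
orientation [-3.128 -0.019 -2.385]
joint_velocities [0.673 0.895 1.062 0.164 0.006 0.675]
force [0.559 0.304 0.53 ]
tool z [-0.005 -0.023 -1.   ] tilt 0.023 az -101.6 14.6
(array([-0.0399,  0.0409, -0.0378]), 0.0)
```

>>> play_rows(
  motion=[
    [[-0.03,0.015,-0.01,0],[-0.06,0.03,-0.02,0],[-0.1,0.03,-0.03,0],[-0.145,0.03,-0.03,0],[-0.19,0.03,-0.03,0],[-0.235,0.03,-0.03,0],[-0.28,0.03,-0.03,0],[-0.325,0.03,-0.03,0]],
  ],
)

```text
time_s: 15.4
position: [543.5, 578.9, 229.4]
orientation: [-3.13, 0.03, -2.385]
force: [1.2, -0.1, 1.4]
gripper_width: 85.4
```

```bash
python3 st.py
```

```text
qpos [ 0.737  1.002  1.42   1.958 -0.011 -0.02 ]
position [543.484 578.935 229.418]
orientation [-3.13   0.03  -2.385]
joint_velocities [-0.016  0.089  0.002 -0.16   0.    -0.018]
force [ 1.164 -0.09   1.415]
tool z [ 0.029  0.012 -0.999] tilt 0.032 az 22.6 15.4
```

>>> play_rows(
  motion=[
    [[-0.05,0.003,0,0],[-0.1,0.006,0,0],[-0.15,0.009,0,0],[-0.2,0.012,0,0],[-0.25,0.012,0,0],[-0.3,0.012,0,0],[-0.35,0.012,0,0],[-0.4,0.012,0,0]],
  ],
)

```text
time_s: 16.2
position: [589.5, 620.6, 151.0]
orientation: [-3.132, 0.083, -2.385]
force: [-0.3, -0.2, -0.8]
gripper_width: 85.5
```

```bash
python3 st.py
```

```text
qpos [ 0.736  1.102  1.42   1.806 -0.008 -0.021]
position [589.524 620.569 151.046]
orientation [-3.132  0.083 -2.385]
joint_velocities [-0.012  0.1   -0.002 -0.106  0.001 -0.011]
force [-0.347 -0.229 -0.782]
tool z [ 0.067  0.05  -0.997] tilt 0.083 az 36.8 16.2
```

```bash
cat > fk.py <<'E'
import numpy as np, json
D=[json.loads(l) for l in open('log.jsonl')]
D=[d for d in D if max(map(abs,d['joint_velocities']))<0.7]
def rows(d):
    q=d['qpos']; p=d['position']
    # plane coords
    c,s=np.cos(q[0]),np.sin(q[0]); r=c*p[0]+s*p[1]; l=-s*p[0]+c*p[1]
    return q,r,l,p[2]
A=[];B=[];L=[]
for d in D:
    q,r,l,z=rows(d); L.append(l)
    for k in (0,1):
        row=np.zeros(8); 
        row[k]=1 # r0,h
        for i,t in enumerate((q[1],q[1]-q[2],q[1]-q[2]+q[3])):
            # vector (u,v) rotated by t downward: r=u cos t + v sin t ; z = -u sin t + v cos t
            row[2+2*i:4+2*i]= (np.cos(t),np.sin(t)) if k==0 else (-np.sin(t),np.cos(t))
        A.append(row);B.append((r,z)[k])
if __name__=='__main__':
    A=np.array(A);B=np.array(B)
    x,_,rk,sv=np.linalg.lstsq(A,B,rcond=1e-4); print(rk,sv.round(3)); print(x.round(1)); print((A@x-B).round(1)); print(np.round(L,1))
E
python3 fk.py
```

```text
8 [7.027 7.027 1.519 1.519 0.564 0.564 0.046 0.046]
[ 3.000e-01  2.250e+02  1.000e-01  3.883e+02  5.039e+02  2.260e+01
  4.298e+02 -3.000e-01]
[-0.  0.  0.  0. -0.  0.  0. -0. -0. -0. -0.  0.  0. -0.  0.  0. -0.  0.
  0.  0.  0.  0. -0.  0.  0. -0.]
[75.  59.3 59.5 58.6 59.1 59.7 59.7 60.2 60.3 60.4 60.1 63.5 64.5]
```

>>> play_rows(
  motion=[
    [[-0.4,0,-0.2,0],[-0.8,0,-0.3,0],[-0.8,0,-0.3,0]],
  ],
)

```text
time_s: 16.5
position: [606.5, 628.8, 168.7]
orientation: [-3.133, 0.139, -2.384]
force: [-0.5, -0.9, -0.7]
gripper_width: 85.5
```

```bash
python3 st.py
```

```text
qpos [ 0.728  1.084  1.42   1.767 -0.004 -0.029]
position [606.472 628.787 168.671]
orientation [-3.133  0.139 -2.384]
joint_velocities [-0.024 -0.004  0.    -0.018  0.004 -0.023]
force [-0.511 -0.91  -0.71 ]
tool z [ 0.107  0.09  -0.99 ] tilt 0.14 az 40.0 16.5
```

>>> play_rows(
  motion=[
    [[-0.8,0.04,-0.3,0],[-0.8,0.04,-0.3,0],[-0.8,0.04,-0.3,0],[-0.8,0.04,-0.3,0],[-0.8,0.04,-0.3,0]],
  ],
)

```text
time_s: 17.0
position: [616.5, 640.9, 187.0]
orientation: [-3.135, 0.192, -2.383]
force: [-0.1, -0.5, -0.3]
gripper_width: 85.7
```

```bash
python3 st.py
```

```text
qpos [ 7.300e-01  1.065e+00  1.419e+00  1.732e+00 -1.000e-03 -2.800e-02]
position [616.514 640.875 186.957]
orientation [-3.135  0.192 -2.383]
joint_velocities [ 0.    -0.015 -0.006  0.016  0.001  0.001]
force [-0.082 -0.514 -0.305]
tool z [ 0.143  0.127 -0.982] tilt 0.193 az 41.4 17.0
```

>>> play_rows(
  motion=[
    [[-0.8,0.04,-0.2,0],[-0.8,0.04,-0.2,0]],
  ],
)

```text
time_s: 17.2
position: [630.5, 655.7, 195.1]
orientation: [-3.136, 0.245, -2.383]
force: [-0.7, -0.3, -0.2]
gripper_width: 85.3
```

>>> play_rows(
  motion=[
    [[-0.8,0.04,-0.2,0],[-0.8,0.04,-0.2,0]],
  ],
)

```text
time_s: 17.4
position: [642.7, 668.9, 206.7]
orientation: [-3.138, 0.295, -2.383]
force: [-0.4, -0.0, 0.3]
gripper_width: 85.3
```

>>> play_rows(
  motion=[
    [[-0.8,0.04,-0.2,0],[-0.8,0.04,-0.2,0]],
  ],
)

```text
time_s: 17.6
position: [653.6, 680.9, 222.9]
orientation: [-3.139, 0.346, -2.383]
force: [-0.8, 0.2, 0.5]
gripper_width: 85.4
```

```bash
python3 st.py
```

```text
qpos [ 0.733  1.042  1.419  1.601  0.006 -0.024]
position [653.618 680.925 222.875]
orientation [-3.139  0.346 -2.383]
joint_velocities [ 0.001 -0.047  0.001 -0.058  0.004  0.002]
force [-0.76   0.166  0.506]
tool z [ 0.248  0.232 -0.941] tilt 0.346 az 43.0 17.6
```

>>> play_rows(
  motion=[
    [[-0.8,0.04,-0.2,0]],
  ],
)

```text
time_s: 17.7
position: [661.3, 689.2, 233.8]
orientation: [-3.14, 0.382, -2.383]
force: [0.1, 0.4, 0.4]
gripper_width: 85.8
```

>>> play_rows(
  motion=[
    [[-0.8,0.04,-0.2,0]],
  ],
)

```text
time_s: 17.8
position: [669.3, 698.0, 248.4]
orientation: [-3.141, 0.422, -2.383]
force: [-0.2, -0.4, 0.2]
gripper_width: 85.5
```

>>> play_rows(
  motion=[
    [[-0.8,0.04,-0.2,0],[-0.8,0.04,-0.2,0]],
  ],
)

```text
time_s: 18.0
position: [677.1, 707.2, 275.7]
orientation: [3.141, 0.477, -2.383]
force: [-0.6, -0.8, 0.2]
gripper_width: 85.6
```

>>> play_rows(
  motion=[
    [[-0.8,0.04,-0.2,0],[-0.8,0.04,-0.2,0]],
  ],
)

```text
time_s: 18.2
position: [683.1, 714.5, 302.9]
orientation: [3.139, 0.527, -2.383]
force: [0.2, -0.3, 0.5]
gripper_width: 85.5
```

>>> play_rows(
  motion=[
    [[-0.8,0.04,-0.2,0],[-0.8,0.04,-0.2,0]],
  ],
)

```text
time_s: 18.4
position: [687.7, 720.4, 332.8]
orientation: [3.138, 0.578, -2.383]
force: [-0.7, -0.9, 0.1]
gripper_width: 85.4
```

```bash
python3 st.py
```

```text
qpos [ 0.736  0.958  1.419  1.454  0.016 -0.019]
position [687.707 720.374 332.806]
orientation [ 3.138  0.578 -2.383]
joint_velocities [ 0.002 -0.117  0.001  0.018  0.004  0.001]
force [-0.678 -0.886  0.108]
tool z [ 0.394  0.379 -0.838] tilt 0.578 az 43.9 18.4
```

>>> play_rows(
  motion=[
    [[-0.8,0,-0.1,0],[-0.8,0,-0.1,0]],
  ],
)

```text
time_s: 18.6
position: [698.3, 725.7, 356.4]
orientation: [3.136, 0.629, -2.383]
force: [0.2, -1.2, -0.3]
gripper_width: 85.3
```

>>> play_rows(
  motion=[
    [[-0.8,0,-0.1,0],[-0.8,0,-0.1,0]],
  ],
)

```text
time_s: 18.8
position: [707.4, 729.7, 381.1]
orientation: [3.135, 0.679, -2.384]
force: [0.8, 0.2, -0.6]
gripper_width: 85.5
```

>>> play_rows(
  motion=[
    [[-0.8,0,-0.1,0],[-0.8,0,-0.1,0]],
  ],
)

```text
time_s: 19.0
position: [714.3, 732.3, 410.4]
orientation: [3.134, 0.73, -2.384]
force: [0.1, -0.7, -0.6]
gripper_width: 85.1
```

```bash
python3 st.py; python3 fk.py
```

```text
qpos [ 0.723  0.907  1.419  1.354  0.031 -0.026]
position [714.297 732.319 410.369]
orientation [ 3.134  0.73  -2.384]
joint_velocities [-0.02  -0.105  0.002  0.006  0.02  -0.013]
force [ 0.137 -0.728 -0.602]
tool z [ 0.479  0.464 -0.745] tilt 0.73 az 44.1 19.0
8 [8.119 8.119 2.348 2.348 0.609 0.609 0.439 0.439]
[-2.000e-01  2.247e+02  1.000e-01  3.883e+02  5.038e+02  2.260e+01
  4.295e+02  2.000e-01]
[-0.  0.  0. -0. -0.  0.  0. -0.  0. -0.  0. -0.  0. -0.  0.  0. -0.  0.
 -0.  0. -0.  0.  0. -0.  0. -0. -0.  0. -0.  0. -0.  0. -0.  0.  0. -0.]
[75.  59.3 59.5 58.6 59.1 59.7 59.7 60.2 60.3 60.4 60.1 63.5 64.5 65.6
 66.5 68.8 72.1 76.7]
```

```bash
cat > ik.py <<'E'
import numpy as np
from scipy.optimize import least_squares
from scipy.spatial.transform import Rotation as R
lo=np.array([-2.91,-.99,-1.21,-2.12,-1.49,-3.14]);hi=np.array([2.91,1.94,1.42,2.29,1.47,3.14])
L5=340.
def fk(q):
    t=q[1]-q[2]+q[3]; c1,s1=np.cos(q[0]),np.sin(q[0])
    rad=np.array([c1,s1,0]);lat=np.array([-s1,c1,0]);up=np.array([0,0,1.])
    v=lambda u,w,a: (u*np.cos(a)+w*np.sin(a))*rad+(-u*np.sin(a)+w*np.cos(a))*up
    d=v(1,0,t); z=np.cos(q[4])*d+np.sin(q[4])*lat
    n=v(0,1,t)   # perpendicular to d in plane
    l2=-np.sin(q[4])*d+np.cos(q[4])*lat
    p=225*up+v(0,388.3,q[1])+v(503.9,22.6,q[1]-q[2])+(429.6-L5)*d+67.2*lat+L5*z
    # yaw = q1 - q6 + pi when down : n = radial when t=90
    a=np.pi-q[5]
    x=np.cos(a)*n+np.sin(a)*l2   # at down: n=rad, l2=lat
    y=np.cross(z,x)
    return p,np.c_[x,y,z]
def ik(p,M,q0,wr=300):
    f=lambda q:(lambda a:np.r_[a[0]-p,wr*R.from_matrix(a[1]@M.T).as_rotvec()])(fk(q))
    r=least_squares(f,np.clip(q0,lo+1e-6,hi-1e-6),bounds=(lo,hi)); return r.x,np.abs(r.fun).max()
E
python3 - <<'E'
from ik import *
import json
for l in open('log.jsonl'):
    d=json.loads(l)
    if max(map(abs,d['joint_velocities']))<.2:
        p,M=fk(d['qpos']); e=p-d['position']; w=R.from_matrix(M@R.from_euler('xyz',d['orientation']).as_matrix().T).as_rotvec(); print(e.round(1),w.round(3))
M=R.from_euler('xyz',d['orientation']).as_matrix()
q=d['qpos']
for P in ((600,500,330),(450,250,330),(440,0,330),(440,-200,330),(450,-350,250),(481,-353,150),(481,-353,40),(481,-353,100),(440,-250,250),(470,-160,250),(520,-110,130),(607,-30,92)):
    q,e=ik(np.array(P,float),M,q); print(P,q.round(2),round(e,2))
E
```

```text
[ 0.9 -0.1  0.3] [-0. -0. -0.]
[-0.1 -0.3  0.3] [ 0.  0. -0.]
[-0.1 -0.3  0.3] [-0. -0. -0.]
[ 0.  -0.3  0.3] [ 0. -0. -0.]
[ 0.  -0.3  0.3] [ 0. -0. -0.]
[-0.1 -0.2  0.3] [-0.  0. -0.]
[-0.1 -0.2  0.3] [0. 0. 0.]
[-0.1 -0.2  0.3] [-0.  0.  0.]
[-0.2 -0.2  0.3] [-0.  0. -0.]
[-0.   0.   0.3] [-0.  0. -0.]
[-0.1  0.1  0.3] [ 0.  0. -0.]
[-0.1  0.1  0.3] [-0.  0. -0.]
[-0.2  0.2  0.3] [-0.  0.  0.]
[-0.3  0.3  0.3] [-0. -0.  0.]
[-0.5  0.5  0.3] [-0.  0. -0.]
[-0.7  0.8  0.3] [-0.  0.  0.]
(600, 500, 330) [ 0.54 -0.03  0.    0.88  0.15 -0.16] 0.0
(450, 250, 330) [ 0.09 -0.68 -0.46  1.18  0.43 -0.54] 0.0
(440, 0, 330) [-0.73 -0.5  -0.33  1.68  0.73 -1.47] 0.0
(440, -200, 330) [-1.06 -0.09 -0.01  1.87  0.7  -1.9 ] 0.0
(450, -350, 250) [-1.17  0.27  0.2   1.82  0.67 -2.04] 0.0
(481, -353, 150) [-1.13  0.34  0.09  1.6   0.68 -1.99] 0.0
(481, -353, 40) [-1.13  0.42 -0.03  1.4   0.68 -1.99] 0.0
(481, -353, 100) [-1.13  0.37  0.03  1.51  0.68 -1.99] 0.0
(440, -250, 250) [-1.11  0.02 -0.07  1.75  0.69 -1.97] 0.0
(470, -160, 250) [-0.95 -0.14 -0.22  1.63  0.72 -1.77] 0.0
(520, -110, 130) [-0.79 -0.11 -0.44  1.24  0.73 -1.55] 0.0
(607, -30, 92) [-0.54 -0.04 -0.45  0.93  0.7  -1.22] 0.0
```

```bash
python3 - <<'E'
from mass import *
x,y,az=480,-353,np.radians(43.3)
def both(k,x,y,az,z,out,bt,bs):
    over(f'pics/top{k}.png','top',[(outline(x,y,az,z+16),(0,255,0))],bt,10,'pics/a.png')
    over(f'pics/scene{k}.png','scene',[(outline(x,y,az,z+16),(0,255,0)),(outline(x,y,az,z),(255,0,0))],bs,8,'pics/b.png')
    a=cv2.imread('pics/a.png');b=cv2.imread('pics/b.png');h=max(len(a),len(b))
    o=np.zeros((h,a.shape[1]+b.shape[1],3),np.uint8);o[:len(a),:a.shape[1]]=a;o[:len(b),a.shape[1]:]=b;cv2.imwrite(out,o[:600,:800])
both(7,x,y,az,50,'pics/ov7.png',(395,440,190,235),(205,255,190,250))
E
```

```text
(no output)
```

View pics/ov7.png

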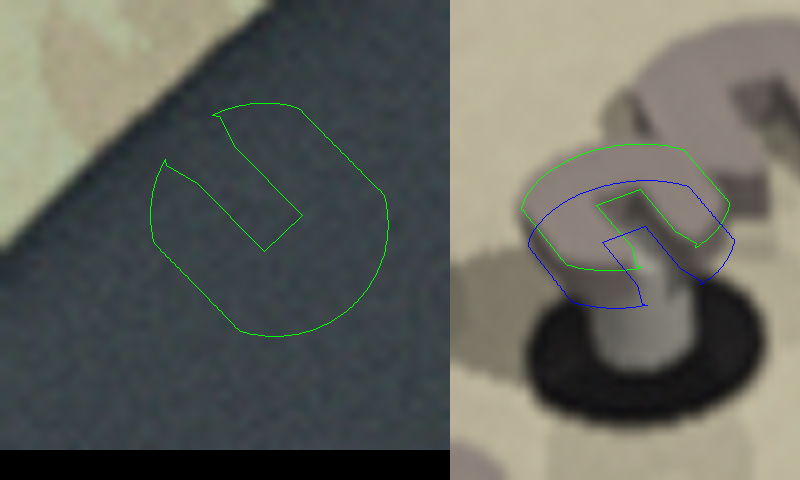

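```bash
cat >> mass.py <<'E'
def both(k,x,y,az,z,out,bt,bs):
    over(f'pics/top{k}.png','top',[(outline(x,y,az,z+16),(0,255,0))],bt,10,'pics/a.png')
    over(f'pics/scene{k}.png','scene',[(outline(x,y,az,z+16),(0,255,0)),(outline(x,y,az,z),(255,0,0))],bs,8,'pics/b.png')
    a=cv2.imread('pics/a.png');b=cv2.imread('pics/b.png');h=max(len(a),len(b))
    o=np.zeros((h,a.shape[1]+b.shape[1],3),np.uint8);o[:len(a),:a.shape[1]]=a;o[:len(b),a.shape[1]:]=b;cv2.imwrite(out,o[:600,:850])
E
python3 - <<'E'
from mass import *
cv2.imwrite('pics/top8.png',camera('top'));cv2.imwrite('pics/scene8.png',camera('scene'))
both(8,479,-354.5,np.radians(43.3),50,'pics/ov8.png',(395,440,190,235),(205,255,190,250))
E
```

```text
(no output)
```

View pics/ov8.png

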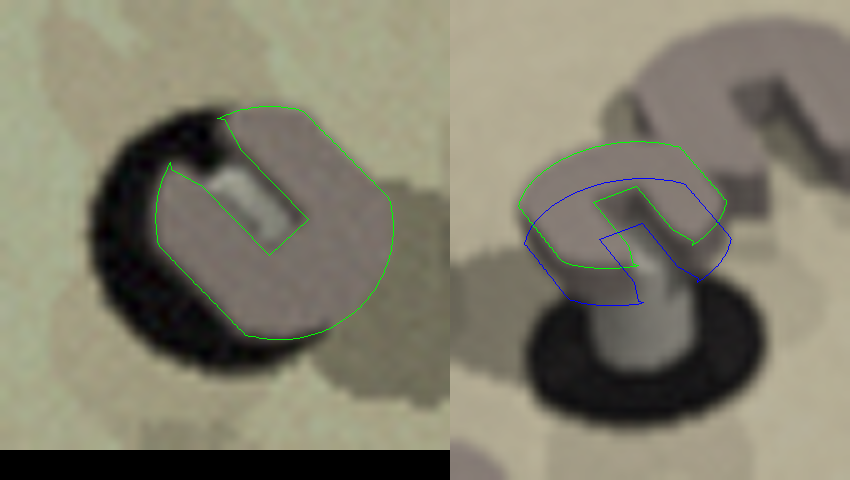

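View pics/top8.png

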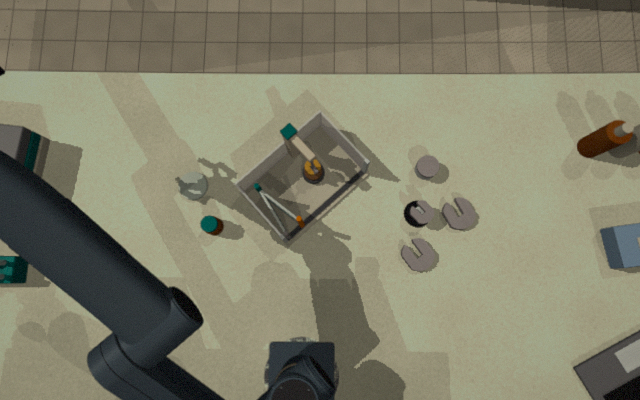

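```bash
python3 - <<'E'
from go import *
from ik import *
s=state(); M=R.from_euler('xyz',s['orientation']).as_matrix(); p=s['position']; q=s['qpos']
T=np.array([440,-330,280.])
for f in np.linspace(0,1,9):
    q,e=ik(p+f*(T-p),M,q); print(q.round(2),round(e,1))
print(rel(T))
E
```

```text
[ 0.72  0.9   1.41  1.35  0.03 -0.03] 0.0
[ 0.61  0.34  0.54  1.05  0.11 -0.11] 0.0
[ 0.45  0.04  0.16  0.99  0.21 -0.23] 0.0
[ 0.23 -0.2  -0.08  1.03  0.35 -0.41] 0.0
[-0.06 -0.35 -0.22  1.15  0.51 -0.67] 0.0
[-0.41 -0.38 -0.26  1.35  0.66 -1.05] 0.0
[-0.74 -0.26 -0.2   1.58  0.73 -1.47] 0.0
[-0.99 -0.05 -0.05  1.75  0.71 -1.82] 0.0
[-1.17  0.21  0.19  1.87  0.67 -2.05] 0.0
(array([ 0.7796, -0.5793, -0.5259]), 0.0)
```

>>> play_rows(
  motion=[
    [[0.032,-0.024,-0.022,0],[0.065,-0.048,-0.044,0],[0.098,-0.072,-0.066,0],[0.13,-0.096,-0.088,0],[0.162,-0.12,-0.11,0],[0.195,-0.145,-0.132,0],[0.227,-0.169,-0.154,0],[0.26,-0.193,-0.175,0]],
  ],
)

```text
time_s: 19.9
position: [629.3, 407.5, 369.6]
orientation: [3.134, 0.727, -2.384]
force: [1.0, 0.1, 0.5]
gripper_width: 85.3
```

>>> play_rows(
  motion=[
    [[0.032,-0.024,-0.022,0],[0.065,-0.048,-0.044,0],[0.098,-0.072,-0.066,0],[0.13,-0.096,-0.088,0],[0.162,-0.12,-0.11,0],[0.195,-0.145,-0.132,0],[0.227,-0.169,-0.154,0],[0.26,-0.193,-0.175,0]],
  ],
)

```text
time_s: 20.7
position: [538.4, 54.0, 327.2]
orientation: [3.136, 0.728, -2.382]
force: [0.6, -1.4, 0.7]
gripper_width: 85.4
```

```bash
python3 st.py;python3 - <<'E'
from go import *
print(rel((440,-340,250)))
E
```

```text
qpos [-0.401 -0.376 -0.252  1.359  0.659 -1.047]
position [538.368  53.961 327.168]
orientation [ 3.136  0.728 -2.382]
joint_velocities [-1.151  0.128  0.018  0.692  0.412 -1.317]
force [ 0.553 -1.42   0.747]
tool z [ 0.479  0.462 -0.747] tilt 0.728 az 44.0 20.7
(array([ 0.3071, -0.2171, -0.1715]), 0.0)
```

>>> play_rows(
  motion=[
    [[0.035,-0.025,-0.02,0],[0.07,-0.05,-0.04,0],[0.106,-0.075,-0.06,0],[0.142,-0.1,-0.08,0],[0.178,-0.125,-0.1,0],[0.214,-0.15,-0.12,0],[0.25,-0.175,-0.14,0],[0.28,-0.195,-0.155,0]],
  ],
)

```text
time_s: 21.5
position: [447.0, -303.6, 254.4]
orientation: [3.134, 0.727, -2.385]
force: [0.9, 0.1, 1.5]
gripper_width: 85.0
```

>>> play_rows(
  motion=[
    [[0,0,0,0],[0,0,0,0]],
  ],
)

```text
time_s: 21.7
position: [447.7, -301.6, 254.5]
orientation: [3.131, 0.728, -2.388]
force: [-0.7, -0.3, 0.7]
gripper_width: 85.5
```

```bash
python3 st.py;python3 - <<'E'
from go import *
z=np.array([.479,.464,-.745]); T=np.array([479,-354.5,58])+24*z
print(T, rel(T-100*z), rel(T))
E
```

```text
qpos [-1.11   0.151  0.09   1.774  0.686 -1.963]
position [ 447.676 -301.607  254.533]
orientation [ 3.131  0.728 -2.388]
joint_velocities [ 0.033 -0.048 -0.009  0.008  0.006  0.   ]
force [-0.718 -0.33   0.711]
tool z [ 0.478  0.463 -0.747] tilt 0.728 az 44.1 21.7
[ 490.496 -343.364   40.12 ] (array([ 0.1409, -0.0614,  0.0612]), 0.0) (array([ 0.1407, -0.0615,  0.1612]), 0.0)
```

>>> play_rows(
  motion=[
    [[0.035,-0.015,0.015,0],[0.07,-0.03,0.03,0],[0.105,-0.045,0.045,0],[0.141,-0.061,0.061,0],[0.141,-0.061,0.061,0],[0.141,-0.061,0.061,0]],
  ],
)

```text
time_s: 22.3
position: [443.2, -387.5, 116.0]
orientation: [3.131, 0.729, -2.384]
force: [1.2, -0.6, 0.3]
gripper_width: 85.4
```

```bash
python3 st.py;python3 - <<'E'
from go import *
z=np.array([.479,.464,-.745]); T=np.array([479,-354.5,58])+24*z
print(T, rel(T))
cv2.imwrite('pics/scene9.png',camera('scene'))
crop('pics/s9a.png','pics/scene9.png',160,320,130,280,4)
E
```

```text
qpos [-1.179  0.402  0.113  1.601  0.666 -2.052]
position [ 443.249 -387.523  115.971]
orientation [ 3.131  0.729 -2.384]
joint_velocities [ 0.009 -0.05   0.034  0.011  0.009 -0.001]
force [ 1.238 -0.592  0.322]
tool z [ 0.477  0.465 -0.746] tilt 0.729 az 44.3 22.3
[ 490.496 -343.364   40.12 ] (array([ 0.0023, -0.0014,  0.0996]), 0.0)
```

View pics/s9a.png

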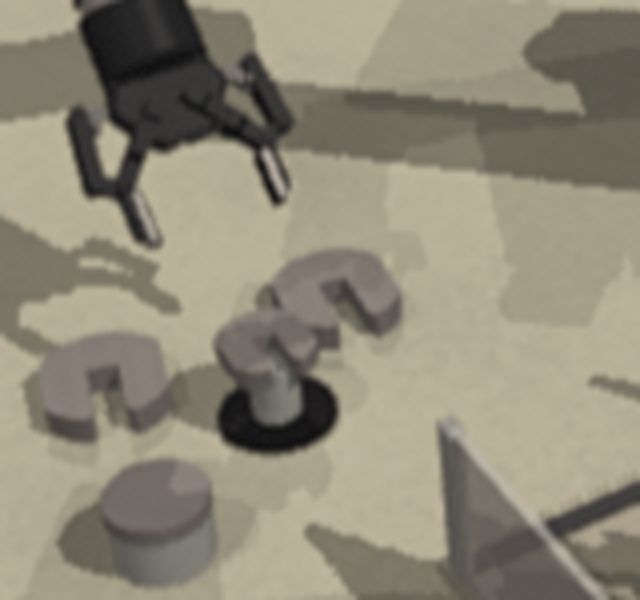

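Aligned. Advance along the fingers and close.

>>> play_rows(
  motion=[
    [[0.001,-0.001,0.03,0],[0.002,-0.001,0.06,0],[0.002,-0.001,0.08,0],[0.002,-0.001,0.099,0],[0.002,-0.001,0.099,0],[0.002,-0.001,0.099,0]],
  ],
)

```text
time_s: 22.95
position: [490.4, -345.2, 42.9]
orientation: [3.138, 0.726, -2.38]
force: [-0.6, -0.8, 0.9]
gripper_width: 85.2
```

```bash
python3 st.py;python3 - <<'E'
from go import *
z=np.array([.479,.464,-.745]); T=np.array([479,-354.5,58])+24*z
print(T, rel(T))
cv2.imwrite('pics/scene10.png',camera('scene'))
crop('pics/s10a.png','pics/scene10.png',190,290,170,260,6)
E
```

```text
qpos [-1.078  0.405 -0.03   1.372  0.694 -1.927]
position [ 490.411 -345.173   42.936]
orientation [ 3.138  0.726 -2.38 ]
joint_velocities [-0.02   0.005  0.023 -0.002  0.001 -0.001]
force [-0.616 -0.797  0.858]
tool z [ 0.478  0.461 -0.748] tilt 0.726 az 44.0 22.95
[ 490.496 -343.364   40.12 ] (array([0.0009, 0.0012, 0.003 ]), 0.0)
```

View pics/s10a.png

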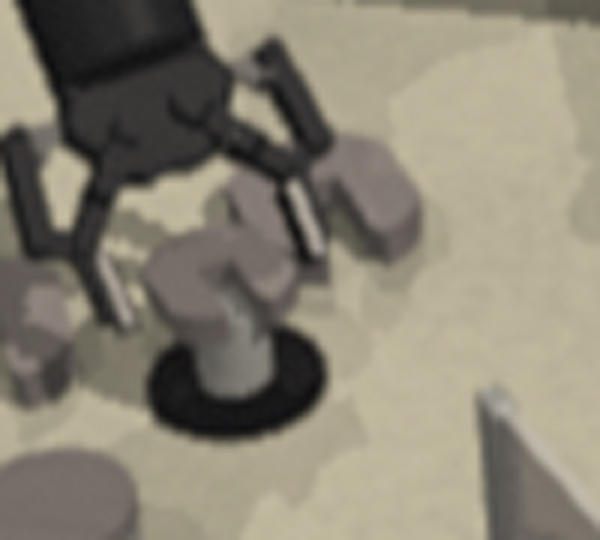

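>>> play_rows(
  motion=[
    [[0.001,0.001,0.002,0],[0.001,0.001,0.002,0],[0.001,0.001,0.002,0],[0.001,0.001,0.002,0],[0.001,0.001,0.002,0],[0.001,0.001,0.002,0],[0.001,0.001,0.002,0]],
  ],
  grip=-1,
  force=60,
)

```text
time_s: 23.7
position: [489.4, -345.2, 39.3]
orientation: [3.136, 0.727, -2.384]
force: [-3.7, -1.3, 5.8]
gripper_width: 58.9
```

```bash
python3 st.py;python3 - <<'E'
from go import *
cv2.imwrite('pics/scene11.png',camera('scene'))
crop('pics/s11a.png','pics/scene11.png',190,290,170,260,6)
E
```

```text
qpos [-1.079  0.408 -0.034  1.366  0.694 -1.926]
position [ 489.389 -345.162   39.346]
orientation [ 3.136  0.727 -2.384]
joint_velocities [-0.    -0.     0.002  0.    -0.001  0.001]
force [-3.693 -1.259  5.841]
tool z [ 0.479  0.461 -0.747] tilt 0.727 az 43.9 23.7
```

View pics/s11a.png

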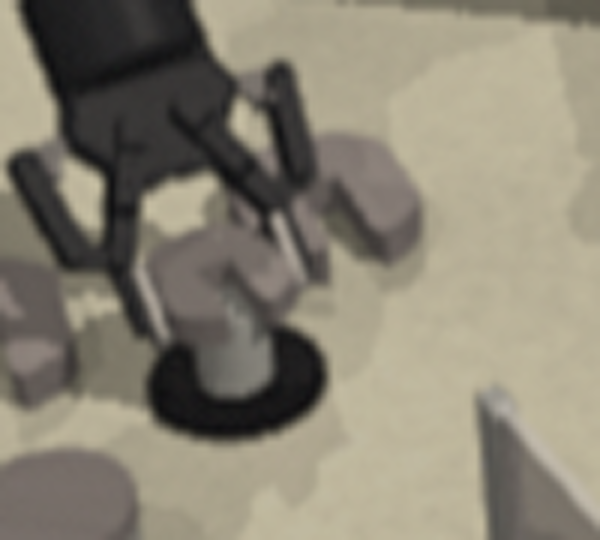

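```bash
python3 - <<'E'
from go import *
from ik import *
s=state(); M=R.from_euler('xyz',s['orientation']).as_matrix(); q=s['qpos']
W=[(489,-345,130),(*tw(-56,-40),130),(*tw(-56,-40),93.5),(*tw(114,-40),93.5)]
for T in W:
    q,e=ik(np.array(T),M,q); print(np.round(T,1),q.round(2),round(e,1),rel(T))
E
```

```text
[ 489 -345  130] [-1.11  0.34  0.05  1.54  0.69 -1.96] 0.0 (array([-0.0601,  0.0008, -0.0678]), 0.0)
[ 493.8 -136.1  130. ] [-0.88 -0.11 -0.43  1.31  0.72 -1.66] 0.0 (array([-0.17  ,  0.1487,  0.0309]), 0.0)
[ 493.8 -136.1   93.5] [-0.88 -0.08 -0.48  1.24  0.72 -1.66] 0.0 (array([-0.1458,  0.1485,  0.0581]), 0.0)
[617.7 -19.6  93.5] [-0.51 -0.03 -0.44  0.91  0.69 -1.18] 0.0 (array([-0.2728,  0.1473,  0.1711]), 0.0)
```

>>> play_rows(
  motion=[
    [[-0.015,0,-0.017,0],[-0.03,0,-0.034,0],[-0.045,0.001,-0.051,0],[-0.06,0.001,-0.068,0],[-0.06,0.001,-0.068,0]],
  ],
)

```text
time_s: 24.25
position: [489.3, -345.6, 131.0]
orientation: [3.14, 0.725, -2.38]
force: [-0.5, -0.6, -2.5]
gripper_width: 59.0
```

```bash
python3 st.py; python3 - <<'E'
from go import *
cv2.imwrite('pics/scene12.png',camera('scene'))
crop('pics/s12a.png','pics/scene12.png',180,300,130,250,5)
print(rel((*tw(-56,-40),125)))
E
```

```text
qpos [-1.079  0.333  0.061  1.533  0.693 -1.927]
position [ 489.344 -345.562  130.999]
orientation [ 3.14   0.725 -2.38 ]
joint_velocities [-0.001  0.029 -0.049 -0.048 -0.028  0.001]
force [-0.492 -0.628 -2.455]
tool z [ 0.479  0.459 -0.748] tilt 0.725 az 43.8 24.25
(array([-0.108 ,  0.1474,  0.1015]), 0.0)
```

View pics/s12a.png

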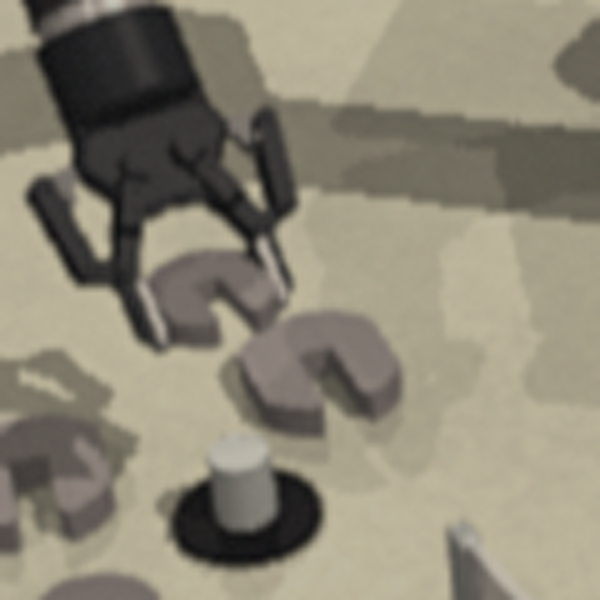

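>>> play_rows(
  motion=[
    [[-0.018,0.024,0.017,0],[-0.036,0.049,0.034,0],[-0.054,0.074,0.051,0],[-0.072,0.098,0.068,0],[-0.09,0.123,0.085,0],[-0.108,0.147,0.1,0],[-0.108,0.147,0.1,0],[-0.108,0.147,0.1,0]],
  ],
)

```text
time_s: 25.1
position: [492.1, -134.5, 124.1]
orientation: [3.129, 0.725, -2.386]
force: [0.2, 0.0, -2.8]
gripper_width: 59.2
```

```bash
python3 st.py; python3 - <<'E'
from go import *
from mass import *
cv2.imwrite('pics/scene13.png',camera('scene'));cv2.imwrite('pics/top13.png',camera('top'))
p=state()['position']; u=np.array([np.cos(P[2]),np.sin(P[2])]); m=p[:2]-13.9*u; print(m,p[2]+10.65)
both(13,m[0],m[1],P[2],p[2]+10.65,'pics/ov13.png',(325,370,180,225),(265,315,170,230))
print(rel((*tw(20,-40),94)),rel((*tw(114,-40),94)))
E
```

```text
qpos [-0.838 -0.112 -0.43   1.29   0.725 -1.613]
position [ 492.117 -134.461  124.112]
orientation [ 3.129  0.725 -2.386]
joint_velocities [-0.026  0.022  0.05  -0.004  0.006 -0.   ]
force [ 0.181  0.014 -2.807]
tool z [ 0.474  0.464 -0.748] tilt 0.725 az 44.4 25.1
[ 482.94315007 -145.92522963] 136.04103340254085
(array([-0.0366, -0.0011,  0.0744]), 0.0) (array([-0.1069, -0.0018,  0.1368]), 0.0)
```

View pics/ov13.png

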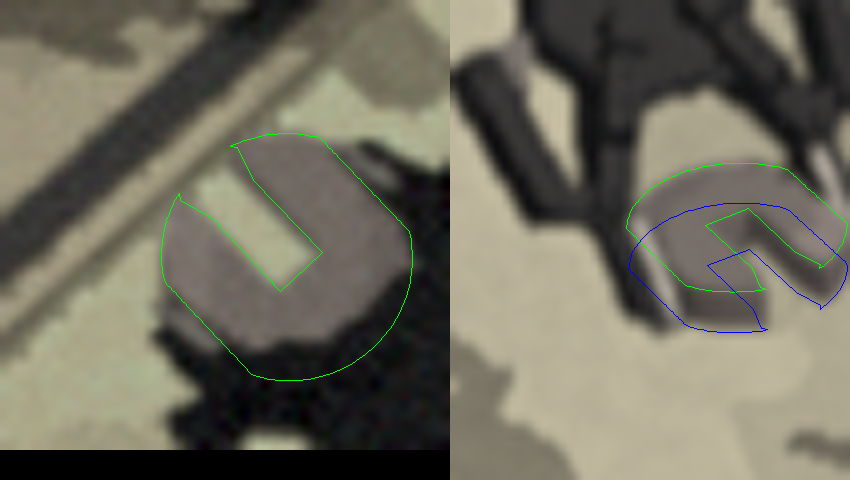

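View pics/top13.png

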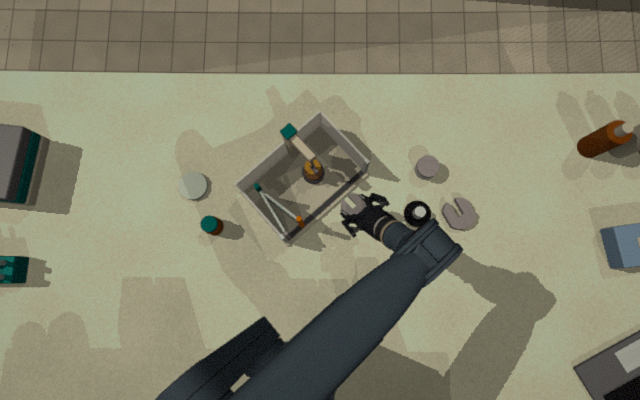

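>>> play_rows(
  motion=[
    [[-0.009,0,0.018,0],[-0.018,0,0.036,0],[-0.027,-0.001,0.055,0],[-0.037,-0.001,0.073,0],[-0.037,-0.001,0.073,0],[-0.037,-0.001,0.073,0]],
  ],
)

```text
time_s: 25.8
position: [548.8, -84.6, 96.0]
orientation: [3.132, 0.726, -2.386]
force: [-0.0, 0.8, -3.5]
gripper_width: 59.3
```

```bash
python3 st.py; python3 - <<'E'
from go import *
from ik import fk
from mass import *
ps=[]
for k in range(4):
    if k==0: cv2.imwrite('pics/scene14.png',camera('scene'))
    elif k==1: cv2.imwrite('pics/top14.png',camera('top'))
    else: camera('top')
    s=state(); ps.append(np.r_[s['position'],fk(s['qpos'])[0]])
print(np.round(ps,1)); p=np.mean(ps,0)[:3]
c,q=np.cos(P[2]),np.sin(P[2]); d=p[:2]-P[:2]; print('tester',c*d[0]+q*d[1],-q*d[0]+c*d[1])
u=np.array([c,q]); m=p[:2]-13.9*u; print(m,p[2]+10.65)
both(14,m[0],m[1],P[2],p[2]+10.65,'pics/ov14.png',(315,360,165,210),(280,330,185,245))
E
```

```text
qpos [-0.67  -0.087 -0.468  1.075  0.719 -1.386]
position [548.848 -84.636  95.989]
orientation [ 3.132  0.726 -2.386]
joint_velocities [-0.014 -0.013  0.004  0.003  0.003  0.001]
force [-0.019  0.839 -3.542]
tool z [ 0.476  0.463 -0.748] tilt 0.726 az 44.2 25.8
[[549.  -85.   96.4 558.7 -71.6 102.8]
 [549.1 -85.2  96.8 558.8 -71.8 103.1]
 [549.1 -85.3  97.  558.9 -71.9 103.3]
 [549.2 -85.2  97.1 558.9 -71.8 103.5]]
tester 19.112801957798027 -40.81669450200045
[538.96120387 -94.73032813] 107.45583387432934
```

View pics/ov14.png

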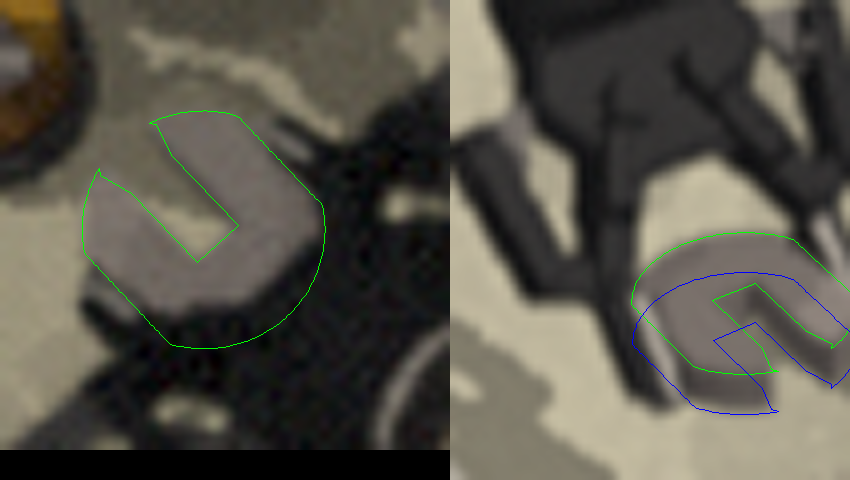

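```bash
python3 - <<'E'
from go import *
from fit import w
import subprocess
def ov(f,cam,box,sc,out,lines):
    x0,x1,y0,y1=box; im=cv2.imread(f); im=cv2.resize(im[y0:y1,x0:x1],None,fx=sc,fy=sc,interpolation=cv2.INTER_CUBIC)
    for L,col in lines:
        u=(proj(cam,w(P,L))-[x0,y0]+.5)*sc-.5; cv2.polylines(im,[np.round(u).astype(int)],False,col,1)
    cv2.imwrite(out,im); return im
th=np.linspace(0,2*np.pi,60)
circ=lambda r,z:[(100+r*np.cos(t),-40+r*np.sin(t),z) for t in th]
L=[([(100,-36,99),(100,-36,185)],(0,255,0)),([(100,-44,99),(100,-44,185)],(0,255,0)),(circ(24,99),(255,0,0)),(circ(20,85),(255,255,0)),([(92,-28,211),(92,-52,211),(92,-52,185),(92,-28,185),(92,-28,211)],(0,0,255))]
a=ov('pics/scene14.png','scene',(315,360,200,275),8,'pics/a.png',L)
b=ov('pics/top14.png','top',(290,335,145,195),9,'pics/b.png',L)
h=max(len(a),len(b)); o=np.zeros((h,a.shape[1]+b.shape[1],3),np.uint8);o[:len(a),:a.shape[1]]=a;o[:len(b),a.shape[1]:]=b;cv2.imwrite('pics/ov15.png',o)
E
```

```text
(no output)
```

View pics/ov15.png

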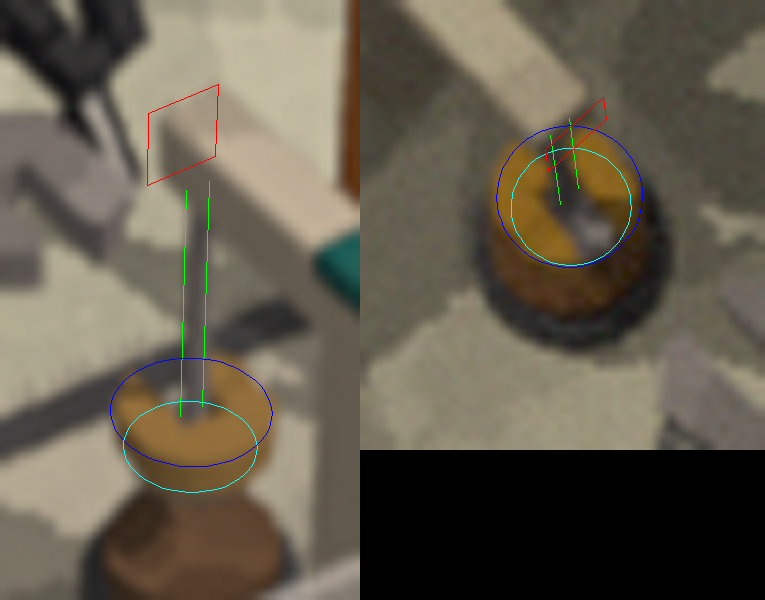

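```bash
python3 - <<'E'
from go import *
print(rel((*tw(60,-38.3),93.3)),rel((*tw(72,-38.3),93.3)),rel((*tw(115,-38.3),93.3)))
E
```

```text
(array([-0.028 ,  0.0023,  0.03  ]), 0.0) (array([-0.037 ,  0.0022,  0.038 ]), 0.0) (array([-0.0691,  0.0019,  0.0665]), 0.0)
```

>>> play_rows(
  motion=[
    [[-0.007,0.001,0.007,0],[-0.014,0.002,0.015,0],[-0.021,0.002,0.022,0],[-0.028,0.002,0.03,0],[-0.028,0.002,0.03,0],[-0.028,0.002,0.03,0],[-0.028,0.002,0.03,0]],
  ],
)

```text
time_s: 26.7
position: [577.1, -54.3, 92.9]
orientation: [3.133, 0.727, -2.384]
force: [0.1, 0.1, -2.4]
gripper_width: 59.4
```

```bash
cat > chk.py <<'E'
import sys
from go import *
from fit import w
from mass import outline
k=sys.argv[1]
cv2.imwrite(f'pics/scene{k}.png',camera('scene'));cv2.imwrite(f'pics/top{k}.png',camera('top'))
s=state(); p=s['position']; c,q=np.cos(P[2]),np.sin(P[2]); d=p[:2]-P[:2]; print('TCP tester',(c*d[0]+q*d[1]).round(1),(-q*d[0]+c*d[1]).round(1),'z',p[2].round(1),'F',s['force'].round(1),'under',p[2]+10.65)
u=np.array([c,q]); m=p[:2]-13.9*u
def ov(f,cam,box,sc,lines):
    x0,x1,y0,y1=box; im=cv2.imread(f); im=cv2.resize(im[y0:y1,x0:x1],None,fx=sc,fy=sc,interpolation=cv2.INTER_CUBIC)
    for L,col in lines:
        v=(proj(cam,L)-[x0,y0]+.5)*sc-.5; cv2.polylines(im,[np.round(v).astype(int)],True,col,1)
    return im
Ls=[] if len(sys.argv)<3 else [(outline(*m,P[2],p[2]+26.65),(0,255,0))]
a=ov(f'pics/scene{k}.png','scene',(300,360,200,275),7,Ls)
b=ov(f'pics/top{k}.png','top',(290,345,145,205),6.8,Ls)
h=max(len(a),len(b)); o=np.zeros((h,a.shape[1]+b.shape[1],3),np.uint8);o[:len(a),:a.shape[1]]=a;o[:len(b),a.shape[1]:]=b;cv2.imwrite(f'pics/c{k}.png',o)
E
python3 chk.py 16 1
```

```text
TCP tester 60.5 -37.7 z 93.0 F [ 0.   0.8 -3.3] under 103.60992667926445
```

View pics/c16.png

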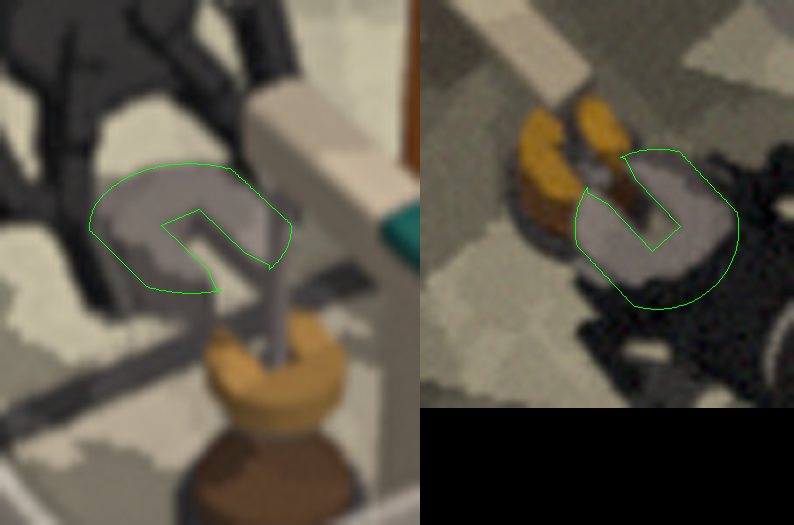

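```bash
python3 - <<'E'
from go import *
print(rel((*tw(87,-38.0),93)),rel((*tw(114.5,-38.0),93)))
E
```

```text
(array([-0.0198, -0.0005,  0.0176]), 0.0) (array([-0.0404, -0.0007,  0.0358]), 0.0)
```

>>> play_rows(
  motion=[
    [[-0.005,0,0.004,0],[-0.01,0,0.009,0],[-0.015,0,0.013,0],[-0.02,0,0.018,0],[-0.02,0,0.018,0]],
  ],
)

```text
time_s: 27.3
position: [597.1, -34.8, 92.9]
orientation: [3.134, 0.727, -2.382]
force: [-0.2, -0.2, -3.5]
gripper_width: 59.3
```

```bash
python3 chk.py 17 1
```

```text
TCP tester 88.0 -37.1 z 92.7 F [-0.9 -0.5 -3.9] under 103.34838696762719
```

View pics/c17.png

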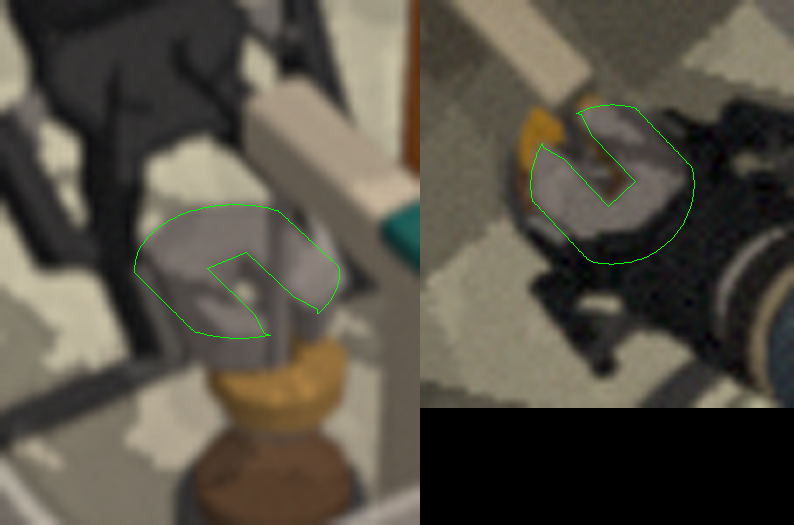

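>>> play_rows(
  motion=[
    [[-0.005,0,0.004,0],[-0.01,0,0.009,0],[-0.015,0,0.013,0],[-0.02,-0.001,0.0175,0],[-0.02,-0.001,0.0175,0]],
  ],
)

```text
time_s: 27.9
position: [617.2, -17.4, 93.3]
orientation: [3.134, 0.727, -2.382]
force: [0.4, 0.0, -4.1]
gripper_width: 59.3
```

```bash
python3 chk.py 18 1
```

```text
TCP tester 114.5 -38.0 z 92.9 F [ 0.4 -0.1 -4.1] under 103.58426622017573
```

View pics/c18.png

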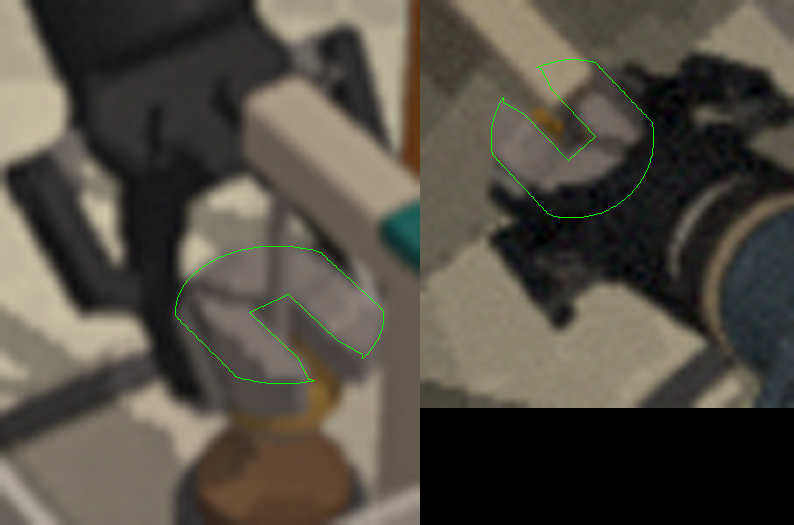

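>>> play_rows(
  motion=[
    [[0.0015,0,0.0017,0],[0.0027,0,0.003,0],[0.0027,0,0.003,0],[0.0027,0,0.003,0]],
  ],
)

```text
time_s: 28.4
position: [616.4, -18.2, 88.8]
orientation: [3.133, 0.727, -2.385]
force: [-0.8, 0.1, -3.8]
gripper_width: 59.0
```

```bash
python3 chk.py 19 1
```

```text
TCP tester 114.1 -38.1 z 88.9 F [-0.4 -0.2 -4.2] under 99.54243271554034
```

View pics/c19.png

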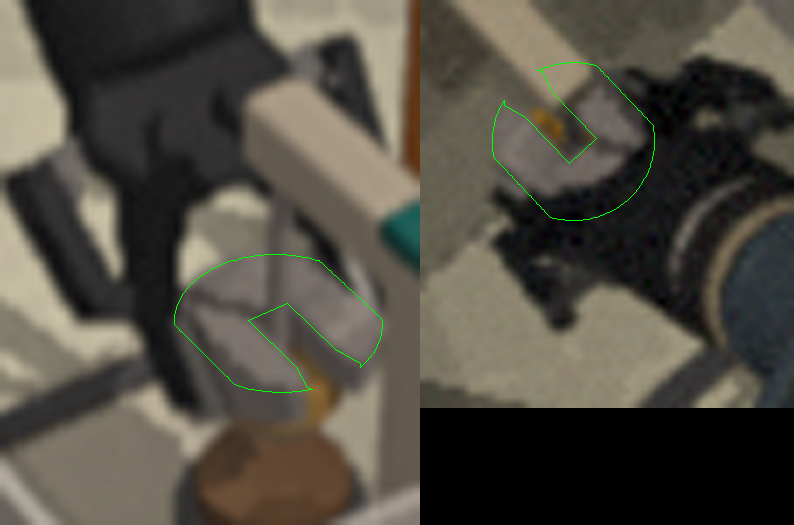

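>>> play_rows(
  motion=[
    [[0.0007,0,0.0008,0],[0.0007,0,0.0008,0],[0.0007,0,0.0008,0]],
  ],
)

```text
time_s: 28.8
position: [616.9, -18.2, 88.4]
orientation: [3.135, 0.728, -2.383]
force: [-0.3, -0.1, -2.2]
gripper_width: 59.4
```

>>> play_rows(
  motion=[
    [[0.0005,0,0.0006,0],[0.0005,0,0.0006,0],[0.0005,0,0.0006,0]],
  ],
)

```text
time_s: 29.1
position: [617.3, -18.1, 88.4]
orientation: [3.135, 0.729, -2.383]
force: [-2.7, -0.1, 2.5]
gripper_width: 59.6
```

>>> play_rows(
  motion=[
    [[0,0,0,0],[0,0,0,0],[0,0,0,0],[0,0,0,0],[0,0,0,0]],
  ],
  grip=1,
)

```text
time_s: 29.6
position: [616.5, -18.1, 87.0]
orientation: [3.133, 0.727, -2.384]
force: [-0.7, -0.2, 0.5]
gripper_width: 85.8
```

```bash
python3 chk.py 20
```

```text
TCP tester 114.3 -38.1 z 87.1 F [ 0.4 -0.5 -0.2] under 97.73401662850769
```

View pics/c20.png

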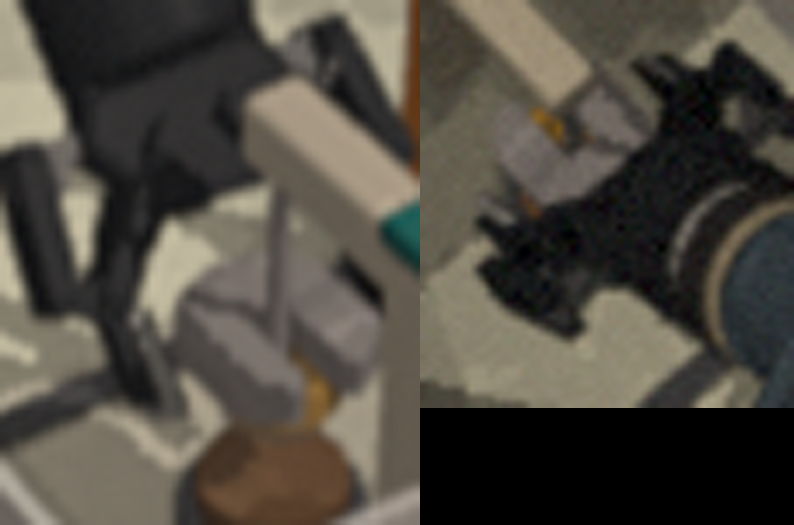

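>>> play_rows(
  motion=[
    [[0,0,-0.01,0],[0,0,-0.03,0],[0,0,-0.06,0],[0,0,-0.1,0],[0,0,-0.14,0],[0,0,-0.16,0],[0,0,-0.16,0]],
  ],
)

```text
time_s: 30.4
position: [541.1, -94.9, 210.9]
orientation: [-3.14, 0.728, -2.381]
force: [0.8, -0.6, 0.2]
gripper_width: 85.5
```

```bash
python3 st.py; python3 - <<'E'
from mass import *
P=np.load('pose.npy')
cv2.imwrite('pics/scene21.png',camera('scene'));cv2.imwrite('pics/top21.png',camera('top'))
both(21,607.5,-28,P[2],99,'pics/ov21.png',(290,335,140,185),(312,362,205,265))
E
```

```text
qpos [-0.699 -0.16  -0.301  1.33   0.722 -1.421]
position [541.131 -94.869 210.9  ]
orientation [-3.14   0.728 -2.381]
joint_velocities [ 0.035  0.028 -0.061 -0.052 -0.007  0.031]
force [ 0.829 -0.588  0.232]
tool z [ 0.483  0.458 -0.746] tilt 0.728 az 43.5 30.4
```

View pics/ov21.png

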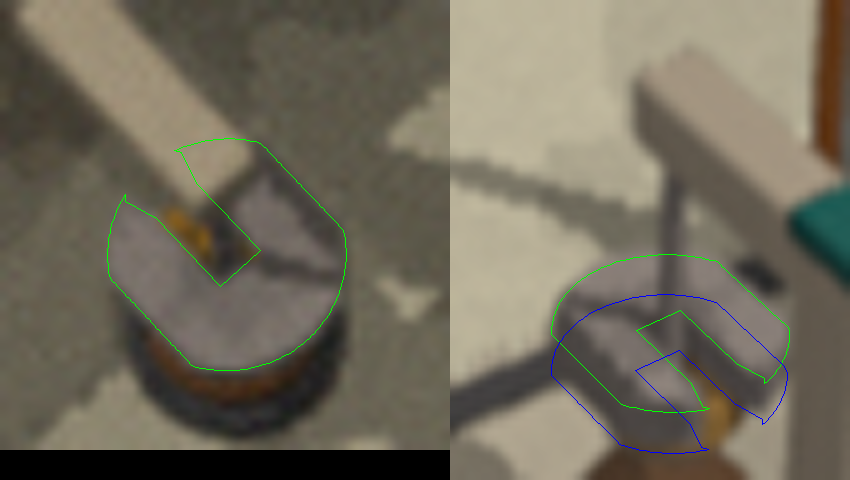

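```bash
python3 - <<'E'
from go import *
from ik import *
s=state(); M=R.from_euler('xyz',s['orientation']).as_matrix(); q=s['qpos']
W=[(*tw(-20,60),240),(*tw(14,140),240),(*tw(14,140),138),(*tw(14,60),138),(*tw(14,0),138),(*tw(14,-60),138),(*tw(14,-130),138)]
for T in W:
    q,e=ik(np.array(T),M,q); print(np.round(T,1),q.round(2),round(e,1),rel(T))
E
```

```text
[451.5 -38.6 240. ] [-0.79 -0.43 -0.47  1.53  0.73 -1.54] 0.0 (array([-0.0015,  0.1006, -0.0421]), 0.0)
[421.5  43.  240. ] [-0.65 -0.66 -0.6   1.5   0.72 -1.36] 0.0 (array([-0.027 ,  0.1803, -0.0189]), 0.0)
[421.5  43.  138. ] [-0.65 -0.66 -0.81  1.29  0.72 -1.36] 0.0 (array([0.0407, 0.1798, 0.0573]), 0.0)
[476.3 -15.3 138. ] [-0.69 -0.4  -0.65  1.22  0.72 -1.41] 0.0 (array([0.0409, 0.0998, 0.0567]), 0.0)
[517.4 -59.  138. ] [-0.71 -0.23 -0.52  1.2   0.72 -1.44] 0.0 (array([0.0411, 0.0398, 0.0562]), 0.0)
[ 558.5 -102.7  138. ] [-0.72 -0.06 -0.37  1.19  0.72 -1.46] 0.0 (array([ 0.0412, -0.0202,  0.0557]), 0.0)
[ 606.5 -153.7  138. ] [-0.73  0.11 -0.19  1.21  0.72 -1.47] 0.0 (array([ 0.0413, -0.0902,  0.0551]), 0.0)
```

>>> play_rows(
  motion=[
    [[-0.004,0.03,-0.01,0],[-0.009,0.06,-0.02,0],[-0.014,0.09,-0.02,0],[-0.018,0.12,-0.02,0],[-0.022,0.15,-0.02,0],[-0.027,0.18,-0.019,0],[-0.027,0.18,-0.019,0],[-0.027,0.18,-0.019,0]],
  ],
  grip=-1,
  force=30,
)

```text
time_s: 31.3
position: [421.1, 44.0, 238.8]
orientation: [3.133, 0.727, -2.382]
force: [0.3, -1.1, -0.1]
gripper_width: 0.2
```

```bash
python3 st.py; python3 - <<'E'
from go import *
print(rel((*tw(14,140),139)))
E
```

```text
qpos [-0.593 -0.666 -0.598  1.46   0.708 -1.289]
position [421.063  44.049 238.798]
orientation [ 3.133  0.727 -2.382]
joint_velocities [-0.019  0.038  0.02  -0.007 -0.001 -0.001]
force [ 0.254 -1.076 -0.082]
tool z [ 0.476  0.463 -0.747] tilt 0.727 az 44.2 31.3
(array([ 0.0666, -0.0017,  0.0743]), 0.0)
```

>>> play_rows(
  motion=[
    [[0.015,0,0.018,0],[0.03,-0.001,0.036,0],[0.048,-0.001,0.054,0],[0.066,-0.001,0.074,0],[0.066,-0.001,0.074,0],[0.066,-0.001,0.074,0]],
  ],
)

```text
time_s: 31.9
position: [421.5, 42.9, 140.1]
orientation: [3.13, 0.727, -2.387]
force: [-0.4, -0.3, 0.6]
gripper_width: 0.0
```

```bash
python3 st.py; python3 - <<'E'
from go import *
cv2.imwrite('pics/scene22.png',camera('scene'));cv2.imwrite('pics/top22.png',camera('top'))
crop('pics/s22.png','pics/scene22.png',300,440,150,260,5)
crop('pics/t22.png','pics/top22.png',230,370,140,270,4)
for y in (120,100,0,-100): print(y,rel((*tw(14,y),139)))
E
```

```text
qpos [-0.596 -0.667 -0.794  1.267  0.709 -1.29 ]
position [421.496  42.902 140.113]
orientation [ 3.13   0.727 -2.387]
joint_velocities [ 0.    -0.02   0.052 -0.     0.006  0.001]
force [-0.437 -0.297  0.577]
tool z [ 0.476  0.464 -0.747] tilt 0.727 az 44.3 31.9
120 (array([ 0.0024, -0.0187,  0.0022]), 0.0)
100 (array([ 0.0025, -0.0387,  0.002 ]), 0.0)
0 (array([ 0.0028, -0.1387,  0.0011]), 0.0)
-100 (array([ 3.100e-03, -2.387e-01,  2.000e-04]), 0.0)
```

View pics/s22.png

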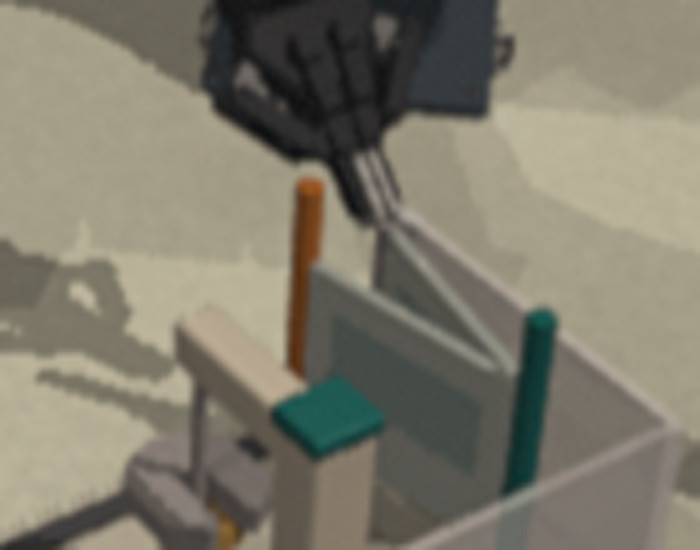

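View pics/t22.png

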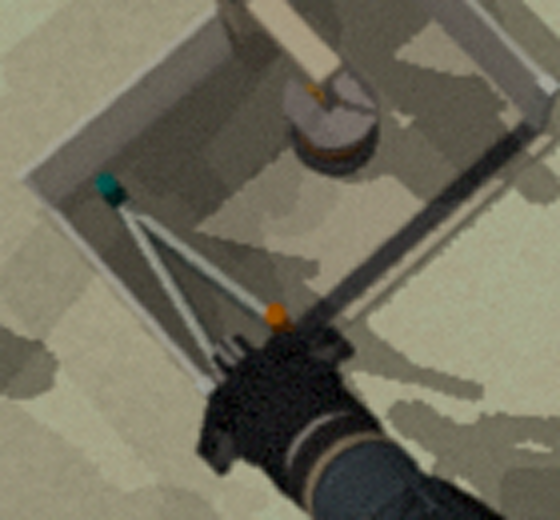

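>>> play_rows(
  motion=[
    [[0.001,-0.012,0.001,0],[0.002,-0.024,0.001,0],[0.002,-0.036,0.001,0],[0.002,-0.048,0.001,0],[0.002,-0.06,0.001,0],[0.002,-0.072,0.001,0],[0.002,-0.072,0.001,0]],
  ],
)

```text
time_s: 32.7
position: [472.6, -11.5, 140.4]
orientation: [3.138, 0.728, -2.381]
force: [-0.6, 1.2, -0.1]
gripper_width: -0.2
```

```bash
python3 st.py; python3 - <<'E'
from go import *
cv2.imwrite('pics/scene23.png',camera('scene'))
crop('pics/s23.png','pics/scene23.png',270,430,150,270,5)
for y in (50,0,-50,-100,-126): print(y,rel((*tw(14,y),139)))
E
```

```text
qpos [-0.642 -0.43  -0.652  1.205  0.716 -1.349]
position [472.622 -11.476 140.385]
orientation [ 3.138  0.728 -2.381]
joint_velocities [ 0.008 -0.03  -0.035  0.029  0.002  0.005]
force [-0.611  1.18  -0.099]
tool z [ 0.48   0.461 -0.747] tilt 0.728 az 43.8 32.7
50 (array([ 0.0006, -0.0163,  0.0007]), 0.0)
0 (array([ 0.0008, -0.0663,  0.0003]), 0.0)
-50 (array([ 9.000e-04, -1.163e-01, -1.000e-04]), 0.0)
-100 (array([ 0.0011, -0.1663, -0.0005]), 0.0)
-126 (array([ 0.0012, -0.1923, -0.0007]), 0.0)
```

View pics/s23.png

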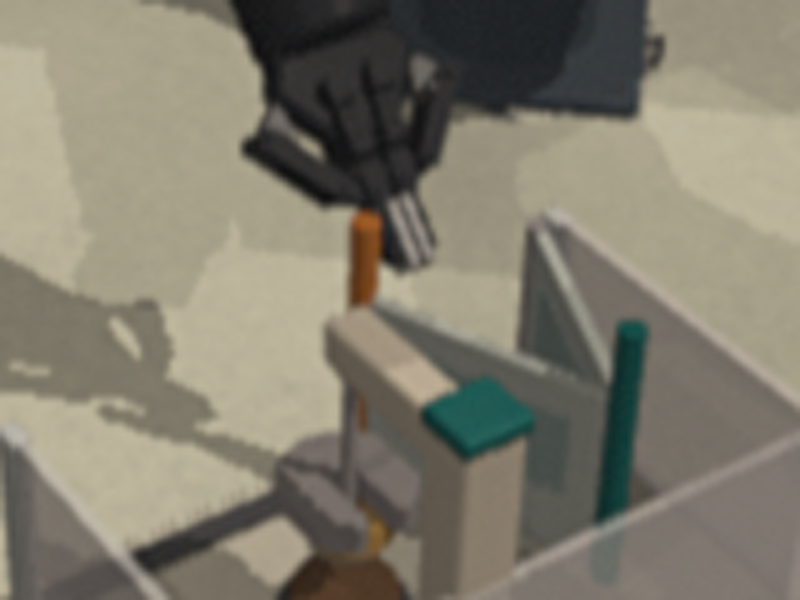

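>>> play_rows(
  motion=[
    [[0,-0.014,0,0],[0,-0.028,0,0],[0,-0.042,0,0],[0.001,-0.056,0,0],[0.001,-0.07,0,0],[0.001,-0.084,0,0],[0.001,-0.098,0,0],[0.001,-0.11,0,0]],
  ],
)

```text
time_s: 33.55
position: [546.6, -89.9, 137.9]
orientation: [3.134, 0.727, -2.384]
force: [-1.2, 0.3, 0.4]
gripper_width: 0.1
```

```bash
python3 st.py; python3 - <<'E'
from go import *
cv2.imwrite('pics/scene24.png',camera('scene'))
crop('pics/s24.png','pics/scene24.png',260,430,150,280,4.6)
for y in (-50,-100,-115,-126): print(y,rel((*tw(14,y),139)))
E
```

```text
qpos [-0.683 -0.116 -0.408  1.174  0.721 -1.404]
position [546.553 -89.915 137.862]
orientation [ 3.134  0.727 -2.384]
joint_velocities [-0.032  0.319  0.287 -0.001  0.007 -0.044]
force [-1.158  0.342  0.396]
tool z [ 0.478  0.463 -0.747] tilt 0.727 az 44.1 33.55
-50 (array([-0.0007, -0.0056, -0.0007]), 0.0)
-100 (array([-0.0005, -0.0556, -0.0011]), 0.0)
-115 (array([-0.0005, -0.0706, -0.0012]), 0.0)
-126 (array([-0.0004, -0.0816, -0.0012]), 0.0)
```

View pics/s24.png

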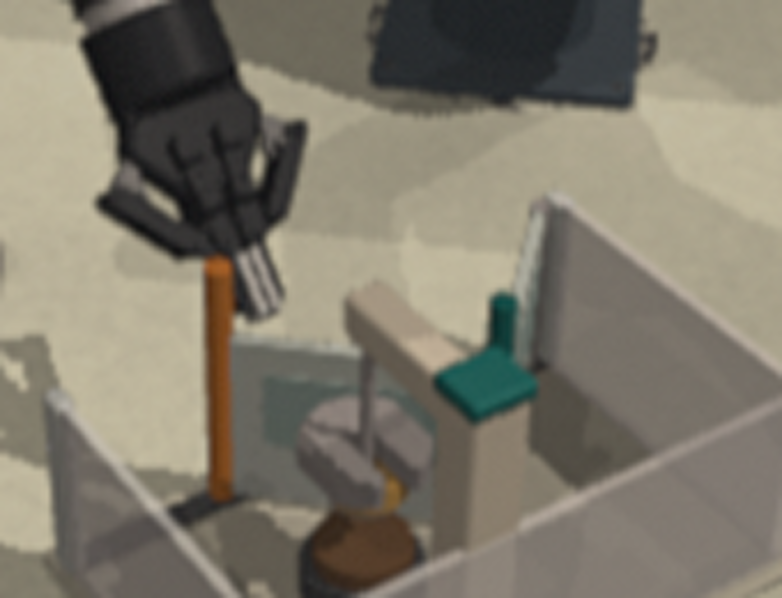

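>>> play_rows(
  motion=[
    [[0,-0.012,-0.001,0],[0,-0.024,-0.001,0],[0,-0.036,-0.001,0],[0,-0.046,-0.001,0],[0,-0.054,-0.001,0],[0,-0.06,-0.001,0],[0,-0.06,-0.001,0]],
  ],
)

```text
time_s: 34.3
position: [587.8, -134.5, 137.6]
orientation: [3.135, 0.727, -2.383]
force: [0.2, -0.8, -0.1]
gripper_width: -0.0
```

```bash
python3 st.py; cat > door.py <<'E'
from go import *
from fit import w
import sys
from fit2 import m
k=sys.argv[1]
cv2.imwrite(f'pics/scene{k}.png',camera('scene'));cv2.imwrite(f'pics/top{k}.png',camera('top'))
crop(f'pics/a.png',f'pics/scene{k}.png',255,395,160,260,4);crop('pics/b.png',f'pics/top{k}.png',270,400,130,250,4)
a=cv2.imread('pics/a.png');b=cv2.imread('pics/b.png'); 
o=np.zeros((480,1080,3),np.uint8);o[:400,:560]=a;o[:,560:]=b;cv2.imwrite(f'pics/d{k}.png',cv2.resize(o,None,fx=.74,fy=.74))
for an in (0,.1,.15,.2,.3): print(an,proj('scene',w(P,[m('l',an),m('f',an)])).round(1).tolist(),proj('top',w(P,[m('l',an),m('f',an)])).round(1).tolist())
E
python3 door.py 25;  python3 - <<'E'
from go import *
for y in (-115,-122,-128): print(y,rel((*tw(14,y),139)))
E
```

```text
qpos [-0.699  0.04  -0.256  1.182  0.722 -1.425]
position [ 587.822 -134.469  137.634]
orientation [ 3.135  0.727 -2.383]
joint_velocities [ 0.003 -0.011 -0.016  0.004 -0.002  0.002]
force [ 0.198 -0.804 -0.142]
tool z [ 0.478  0.462 -0.747] tilt 0.727 az 44.0 34.3
0 [[275.6, 220.0], [329.0, 199.0]] [[365.0, 159.1], [325.6, 194.9]]
0.1 [[276.1, 219.7], [332.7, 201.9]] [[364.7, 159.4], [321.7, 191.2]]
0.15 [[276.8, 219.5], [334.8, 203.3]] [[364.2, 159.8], [319.6, 189.5]]
0.2 [[277.8, 219.1], [336.9, 204.7]] [[363.5, 160.5], [317.5, 187.8]]
0.3 [[280.6, 218.0], [341.7, 207.2]] [[361.6, 162.2], [312.9, 185.0]]
-115 (array([-0.0014, -0.0125, -0.001 ]), 0.0)
-122 (array([-0.0013, -0.0195, -0.0011]), 0.0)
-128 (array([-0.0013, -0.0255, -0.0012]), 0.0)
```

View pics/d25.png

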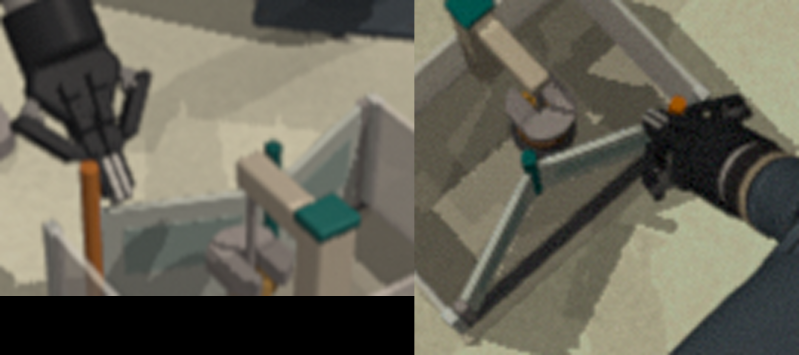

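>>> play_rows(
  motion=[
    [[0,-0.005,0,0],[0,-0.01,-0.001,0],[0,-0.015,-0.001,0],[0,-0.019,-0.001,0],[0,-0.022,-0.001,0],[0,-0.022,-0.001,0],[0,-0.022,-0.001,0]],
  ],
)

```text
time_s: 35.1
position: [601.6, -149.9, 137.3]
orientation: [3.132, 0.727, -2.385]
force: [-3.7, 2.9, -1.6]
gripper_width: 0.5
```

```bash
python3 st.py; python3 door.py 26|head -2;  python3 - <<'E'
from go import *
for y in (-115,-122,-128): print(y,rel((*tw(14,y),139)))
E
```

```text
qpos [-0.704  0.096 -0.198  1.193  0.723 -1.433]
position [ 601.63  -149.862  137.298]
orientation [ 3.132  0.727 -2.385]
joint_velocities [ 0.002 -0.006 -0.003 -0.004 -0.001  0.001]
force [-3.697  2.924 -1.55 ]
tool z [ 0.476  0.463 -0.747] tilt 0.727 az 44.2 35.1
0 [[275.6, 220.0], [329.0, 199.0]] [[365.0, 159.1], [325.6, 194.9]]
0.1 [[276.1, 219.7], [332.7, 201.9]] [[364.7, 159.4], [321.7, 191.2]]
-115 (array([-0.0018,  0.0089, -0.0005]), 0.0)
-122 (array([-0.0018,  0.0019, -0.0006]), 0.0)
-128 (array([-0.0018, -0.0041, -0.0007]), 0.0)
```

View pics/d26.png

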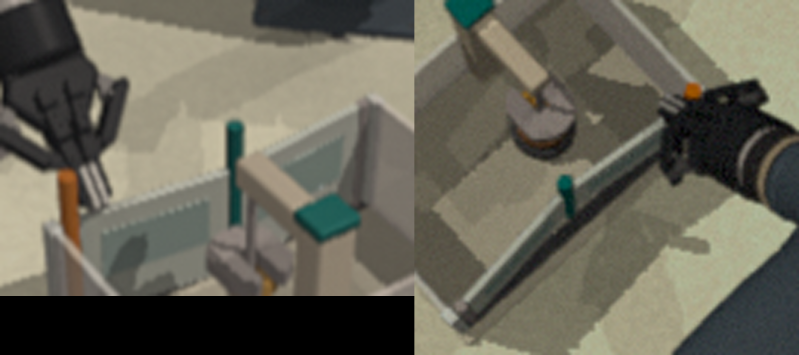

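>>> play_rows(
  motion=[
    [[0,-0.002,0,0],[0,-0.004,0,0],[0,-0.006,0,0],[0,-0.006,0,0],[0,-0.006,0,0]],
  ],
)

```text
time_s: 35.7
position: [603.8, -150.8, 137.1]
orientation: [3.121, 0.728, -2.391]
force: [-10.7, 9.1, 2.4]
gripper_width: -0.2
```

```bash
python3 st.py; python3 door.py 27|head -1
```

```text
qpos [-0.704  0.11  -0.184  1.201  0.725 -1.434]
position [ 603.789 -150.792  137.074]
orientation [ 3.121  0.728 -2.391]
joint_velocities [ 0.002  0.001 -0.002 -0.003 -0.     0.001]
force [-10.703   9.103   2.412]
tool z [ 0.473  0.469 -0.746] tilt 0.729 az 44.8 35.7
0 [[275.6, 220.0], [329.0, 199.0]] [[365.0, 159.1], [325.6, 194.9]]
```

View pics/d27.png

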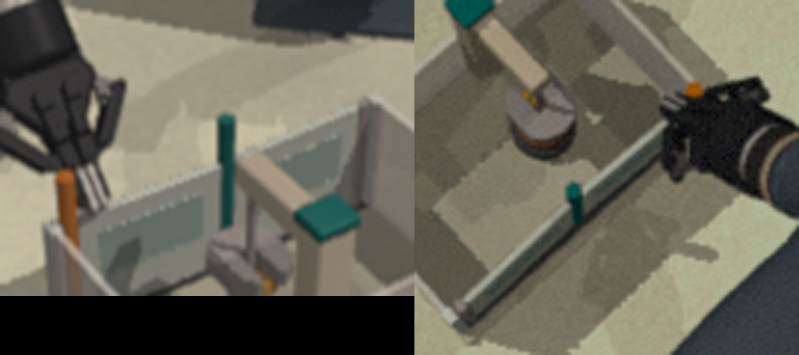

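>>> play_rows(
  motion=[
    [[0,0.005,0,0],[0,0.012,0,0],[0,0.02,-0.01,0],[0,0.02,-0.04,0],[0,0.02,-0.08,0],[0,0.02,-0.12,0],[0,0.02,-0.15,0],[0,0.02,-0.15,0]],
  ],
)

```text
time_s: 36.6
position: [521.1, -213.5, 255.7]
orientation: [-3.135, 0.726, -2.379]
force: [1.0, 0.3, 0.1]
gripper_width: -0.0
```

>>> play_rows(
  motion=[
    [[0,0,-0.03,0],[0,0,-0.06,0],[0,0,-0.06,0],[0,0,-0.06,0]],
  ],
)

```text
time_s: 37.0
position: [492.2, -237.6, 295.0]
orientation: [3.136, 0.727, -2.383]
force: [-0.5, -0.2, -1.2]
gripper_width: -0.1
```

```bash
python3 st.py; python3 - <<'E'
from go import *
from mass import *
cv2.imwrite('pics/scene28.png',camera('scene'));cv2.imwrite('pics/top28.png',camera('top'))
both(28,607.5,-28,P[2],99,'pics/ov28.png',(290,335,140,185),(312,362,205,265))
crop('pics/a.png','pics/scene28.png',255,455,160,340,3);crop('pics/b.png','pics/top28.png',170,450,100,280,2.5)
E
python3 - <<'E'
import cv2,numpy as np
a=cv2.imread('pics/a.png');b=cv2.imread('pics/b.png');h=max(len(a),len(b))
o=np.zeros((h,a.shape[1]+b.shape[1],3),np.uint8);o[:len(a),:a.shape[1]]=a;o[:len(b),a.shape[1]:]=b
cv2.imwrite('pics/d28.png',cv2.resize(o,None,fx=.61,fy=.61))
E
python3 - <<'E'
from h import *
crop('pics/f28.png','pics/top28.png',270,380,140,250,5)
E
```

```text
qpos [-0.974  0.057  0.074  1.737  0.714 -1.79 ]
position [ 492.201 -237.638  294.996]
orientation [ 3.136  0.727 -2.383]
joint_velocities [ 0.019  0.007 -0.035 -0.002 -0.004 -0.002]
force [-0.497 -0.242 -1.22 ]
tool z [ 0.478  0.461 -0.747] tilt 0.727 az 43.9 37.0
```

View pics/ov28.png

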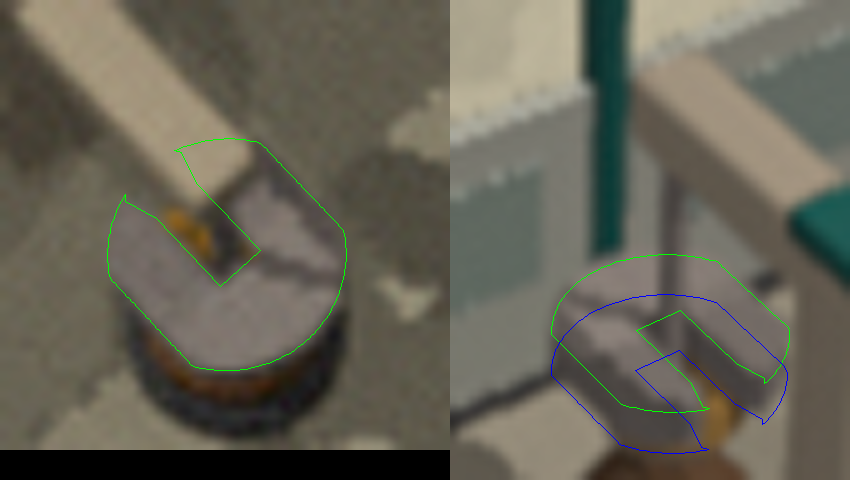

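View pics/f28.png

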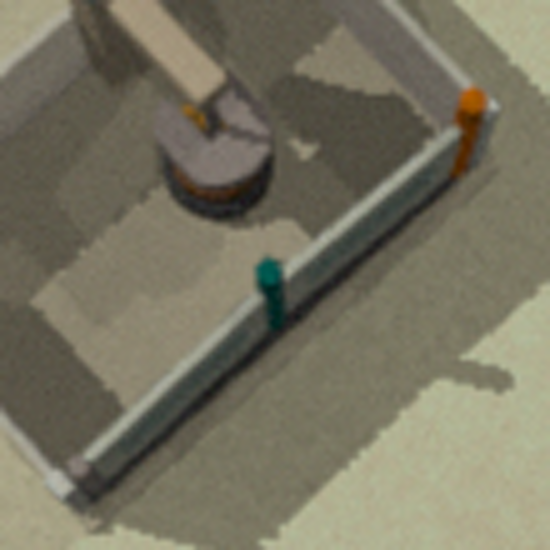

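View pics/d28.png

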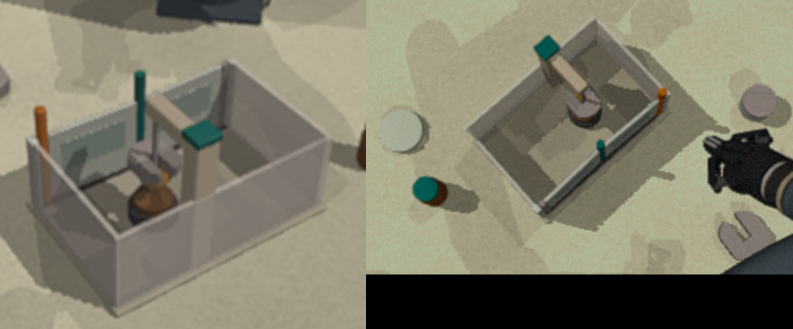

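```bash
python3 -c "
from station import *
print(job_done())"
```

```text
the job is handed in; nothing more can be done
None
```

The whole job was carried out and handed in at about 37 s of the 72 s allowed. No verdict came back, so the results below are from my own image checks.

**What I did**
- **Door open:** I pushed the fold post inward with shut fingers until the door was collapsed, at about 1.4 rad by the orange lead post.
- **Turning the mass:** I took the mass on the stand, which is the smallest of the three look-alikes. I lifted it, turned it to the tester's heading and set it back on the stand.
- **Leaning the gripper:** The moves only turn about the tool's own axis. I got the lean of about 42° by repeatedly commanding positions beyond the arm's reach.
- **Placing:** I re-gripped the mass leaned, slid it onto the stem, lowered it until the weight came off the gripper, and let go.
- **Door shut:** I pushed the lead post along its track until the panels were in line, ending at about 14 N, then drew back clear of everything.

**Last checks**
- **Large mass:** Its outline fits in both cameras at a height of 99 mm, within about 1–2 mm of the stem axis. Its slot faces away from the door, opposite the brass one.
- **Small mass:** It appears still on the foot. I saw it only partly, under the large mass, so I did not measure its final position.
- **Door:** About 0.05 rad by the fold post.
- **Tin, jar and dish:** All look to be where they started. I checked this by eye and did not measure them.

**What disagreed:** My fitted position for the tester was 1–3 mm off at the stem and beam in the scene camera. I moved the insertion about 2 mm sideways to allow for it, and the slide met no contact.

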